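# Lay a turned stone stem in the bench steady and close it

## Task

Get the turned stone stem ready for sanding in the bench rest: lay it down gently with its narrow neck on the two lower fingers of the open steady and its plain end in the V-support, and let go of it. Then swing the steady's hinged top over the neck and all the way down. Leave the other things on the table as they are.

Things in the scene. Friction and masses are not known exactly. Their poses are not given: they have to be found in the camera images.
- stem: Loose turned white stone stem, about 0.5 kg, 196 mm long, lying on the table; it can roll. Origin on its axis at mid-length, 20 mm above the table at the start; own y axis along it towards the neck end. y -98 to +46 mm: plain barrel 40 mm in diameter; +51 to +85: neck 28 mm in diameter; +90 to +98: head disc 40 mm. Centre of mass near y = -8 mm. Grip across the barrel near the origin.
- stem_neck (a point): Point on the stem's axis at the middle of the neck, 68 mm from the stem's origin along +y of the stem.
- stem_tail (a point): Point on the stem's axis in the plain barrel, 62 mm from the stem's origin along -y of the stem; this part goes over the V-support.
- rest: Bench rest, fixed: aluminium rail 52 mm wide, 224 mm long along its own y, 12 mm high, with a ring steady at its +y end and a V-support at its -y end. Origin: centre of the rail's underside, on the table. The stem lies in it along y over x = 0, axis 85 mm above the table, neck end to +y. Between y = -45 and +45 mm all is free for the gripper down to the rail. The rest's +x side, with the hinge, faces the robot.
- steady_axis (a point): Centre of the ring steady, 85 mm above the table, x = 0, y = +68 mm of the rest, axes as the rest's. Ring 16 mm wide along y, inner radius 31 mm, outer 43 mm. The fixed lower half has two bronze fingers 10 mm thick, 45 degrees below level on either side; their tips hold a 28 mm neck centred here. The stem goes in from above while the top is open.
- v_axis (a point): Point 85 mm above the table, x = 0, y = -62 mm of the rest, axes as the rest's: where the axis of the 40 mm barrel comes to lie in the V-support (90 degree angle, 22 mm wide along y, its upper edges about 3 mm below this point, 25 mm to either side).
- steady_top (a joint): Hinge of the steady's top half ring, rad: 0 = fully closed on the fixed half; grows as it swings up and back to the rest's +x side, at most 1.95. Starts open, at 1.3 or more. Hinge friction (about 0.12 N m) holds it wherever it is left; 2 to 3 N at the knob moves it. Closed, its upper finger stands 2 mm clear of the seated neck.
- top_hinge (a point): Point on the hinge pin of the steady's top, mid-width, 87 mm above the table, 47 mm to the rest's +x side of the steady's centre; the pin runs along the rest's y.
- top_knob (a point): Centre of the black ball knob, 22 mm in diameter, on the free edge of the steady's top, 124 mm from the hinge pin. It can be gripped from above, fingers on the two sides that face along the pin, and led on its arc about the pin. Closed, it is about 90 mm above the table, 77 mm to the rest's -x side of the steady's centre.
- wood_chuck_2_b: Bystander: low round wooden chuck with a hole in its top, 62 mm in diameter, 34 mm high.
- glass_jar_b: Bystander: glass jar with a grey screw lid, 68 mm in diameter, 92 mm high.
- wood_chuck_3_b: Bystander: turned waisted wooden chuck, 68 mm in diameter, 60 mm high.

How it is judged:
On the way:
1. the stem lies in the rest, neck on the steady's lower fingers and barrel in the V, let go of, with the top still open (x of stem_neck in the frame of steady_axis between -0.005 and 0.005 m and z of stem_neck in the frame of steady_axis between -0.005 and 0.005 m and y of stem_neck in the frame of steady_axis between -0.011 and 0.011 m and x of stem_tail in the frame of v_axis between -0.005 and 0.005 m and z of stem_tail in the frame of v_axis between -0.005 and 0.005 m and linear speed of stem below 0.02 m/s and contact force between the fingers and stem below 0.3 N and value of joint steady_top above 0.6 rad), for 0.2 s.
At the end, for the whole second after the job is handed in: The stem rests in the bench rest: the middle of its neck within 5 mm of the steady's centre sideways and in height and within 11 mm along the axis, its barrel within 5 mm of the V's axis sideways and in height; the steady's top is closed to less than 0.06 rad; all is at rest and let go of (x of stem_neck in the frame of steady_axis between -0.005 and 0.005 m and z of stem_neck in the frame of steady_axis between -0.005 and 0.005 m and y of stem_neck in the frame of steady_axis between -0.011 and 0.011 m and x of stem_tail in the frame of v_axis between -0.005 and 0.005 m and z of stem_tail in the frame of v_axis between -0.005 and 0.005 m and linear speed of stem below 0.02 m/s and contact force between the fingers and stem below 0.3 N and value of joint steady_top below 0.06 rad and velocity of joint steady_top between -0.1 and 0.1 rad/s); the robot touches nothing.
It fails at once if the stem knocked or pressed hard against the rest (over 80 N) (contact force between stem and rest above 80 N).
It fails at once if the stem dropped (let go and moving at over 0.35 m/s) (contact force between the fingers and stem below 0.1 N and linear speed of stem above 0.35 m/s).
It fails at once if another thing on the table pushed away (over 30 mm) (distance of any of wood_chuck_2_b, glass_jar_b, wood_chuck_3_b from where it was at the start of the episode above 0.03 m).
It also fails if it takes over 54 s, if anything falls off the work surface, if the arm or the gripper's body presses on something with over 40 N, if the wrist force passes 120 N, or if a joint passes its speed limit or range.

## Robot

A 7-joint arm with a two-finger parallel gripper is mounted at the origin on the work surface; the furniture and walls round the work are solid. World frame = base frame: x ahead of the robot, y to its left, z up, the work surface at z = 0. Lengths are in m, angles in rad, forces in N, time in s.
With the tool pointing down it reaches from about 0.35 to 0.9 m from the base axis. Payload 8.1 kg.
Tool frame: the origin (TCP) lies at the very end of the fingers, on their centre line; the grasp point (between the pads) lies 19 mm behind it; z points along the fingers, y is the direction in which the jaws open and shut (so a half turn about z gives the same grasp; the last joint's range is limited). The gripper opens to 92 mm and grips with 3 to 60 N. Pads are 19 mm wide; open, the fingers measure 130 mm over their backs; the gripper's body (75 mm by 190 mm) begins 47 mm behind the grasp point.
Start: joints at [-1.268, 0.434, 0.025, 1.573, -0.012, 1.134, -0.075], TCP at [0.247, 0.574, 0.227] pointing down, gripper open.
Joint ranges: [-2.62, 2.62], [-0.44, 2.09], [-1.27, 1.32], [0.08, 2.57], [-1.32, 4.46], [0.12, 2], [-2.74, 2.74]. Speed limits (rad/s): [2.22, 2.22, 3.01, 3.01, 3.14, 3.14, 3.14].

## Interface

Orientations are given as a unit quaternion [w, x, y, z].
In Python, from station import monitor, cams, robot gives the robot as it stands.
- The arm moves only by the tool drive_tool, never from a script. Its argument "steps" is one flat list of numbers, 6 for each row, row after row: the shift along the tool's x, y, z scaled (see below), then the turn, a rotation vector about the tool's x, y, z scaled (see below). A call has exactly 10 rows; each row shifts and turns the pose as measured when the row begins, along the tool's axes as they then stand; what a row does not reach is not made up. The controller multiplies each number of a shift by 40 cm and each number of a turn by pi rad. A row lasts 1/12 s, in which the tool goes at most 41.7 mm and 7.16 degrees, less where a joint would pass 70% of its speed; a pose out of reach is approached as far as the arm can. A call with a number of a shift or a turn outside -1 to 1 is refused whole. A call with a gripper value outside its range is refused whole. "jaw" is the opening, from 0 (shut) to 1 (fully open), set as the call begins (left out, the last holds). The fingers move at their own pace and stop on an object; "newtons" is the grip in N (left out, the last holds). Time passes only in rows, so rows that do not move let the fingers close, or fill a call up. It gives the time, the measured TCP pose, the force and the opening at its end, in the units of the state.
- monitor.observe(): the state, without advancing time (a new reading comes with each control period).
- cams.capture(name): name is "side" or "top" or "wrist"; returns a dict with "img" (480x640x3 uint8, blue, green, red), "mtx" (3x3 intrinsics, pixels), "R" (3x3) and "t" (3): a world point X has camera coordinates R X + t. Camera axes: x right, y down, z forward; pixel columns grow to the right and rows downward; lengths in m; the calibration is good to about 2 mm. A picture is of the moment at which its call begins. There is no depth.
- robot.hand_in(): hands the job in, once; it reports no verdict.
The state is a dict: "clock": time; "joints": joint angles; "joint_velocities": joint speeds; "effort": joint torques, N m; "tcp_pos": TCP position; "tool_rot": TCP orientation; "wrist_force": force on the tool from outside, world axes, zero at the start; "ft_torque": the same for the moment, N m; "width": finger opening in m.
Only numpy, scipy, OpenCV 4.12 (cv2) and the standard library are available. Lean on these libraries where they do the work, as an engineer would, in place of code of your own. Each camera call takes 0.05 s, during which the arm holds its last target.

## Working session

There is one attempt and no reset: what is moved stays moved. The work goes in short steps, Python scripts to look and compute and a tool call to move; the robot and the scene stay as the last step left them, time stands still between calls to the robot, and variables do not carry over. Pictures are saved under pics/ and viewed, and the job is handed in when it is done.

Besides the shell and the picture viewer there is one more tool, called after "Request:" as a command line: name --argument value ..., lists and objects as JSON in quotes. drive_tool: Moves the arm, as the interface text tells. Its arguments: {"type":"object","properties":{"steps":{"type":"array"},"jaw":{"type":"number"},"newtons":{"type":"number"}},"required":["steps"]}

```bash
ls; mkdir -p pics; python3 - <<'E'
from station import monitor,cams,robot
import cv2
s=monitor.observe();print(s)
for n in("side","top","wrist"):
    c=cams.capture(n);cv2.imwrite(f"pics/{n}0.png",c["img"]);print(n,c["mtx"].tolist(),c["R"].round(4).tolist(),c["t"].round(4).tolist())
E
```

```text
pics
{'clock': 0.0, 'joints': array([-1.26759541,  0.43518978,  0.02497918,  1.57410878, -0.01158204,
        1.13398094, -0.07515886]), 'joint_velocities': array([ 0.00036341, -0.00241749,  0.00026501, -0.00086123,  0.00083846,
        0.00050441, -0.0003925 ]), 'effort': array([-2.14533502e-04, -6.67855239e+01,  9.84815173e-01, -3.14462042e+01,
       -6.04557199e-02,  4.26945125e-02,  1.55036096e-04]), 'tcp_pos': array([0.24658172, 0.57374581, 0.22596115]), 'tool_rot': array([-7.69370375e-05,  2.01573180e-01,  9.79473154e-01, -7.67244579e-04]), 'wrist_force': array([0.29623891, 0.05649455, 0.12458692]), 'ft_torque': array([-0.02428794,  0.00893717,  0.01788909]), 'width': 0.09163736064944937}
side [[451.01252649840285, 0.0, 323.19535394172254], [0.0, 451.01252649840285, 240.62747421140878], [0.0, 0.0, 1.0]] [[0.9974, 0.0707, -0.0165], [0.0102, -0.3622, -0.932], [-0.0719, 0.9294, -0.362]] [-0.4396, 0.1029, 0.92]
top [[520.4960537423385, 0.0, 317.8755682061969], [0.0, 520.4960537423385, 238.71449004704687], [0.0, 0.0, 1.0]] [[-0.0298, -0.9994, 0.0171], [-0.9958, 0.0282, -0.0868], [0.0862, -0.0196, -0.9961]] [0.0483, 0.4333, 1.0534]
wrist [[334.40132780249314, 0.0, 327.36002823313333], [0.0, 334.40132780249314, 239.51766481489446], [0.0, 0.0, 1.0]] [[0.3944, 0.9189, -0.0017], [0.8866, -0.3801, 0.2635], [0.2415, -0.1055, -0.9647]] [-0.6246, -0.0332, 0.3903]
```

View pics/side0.png

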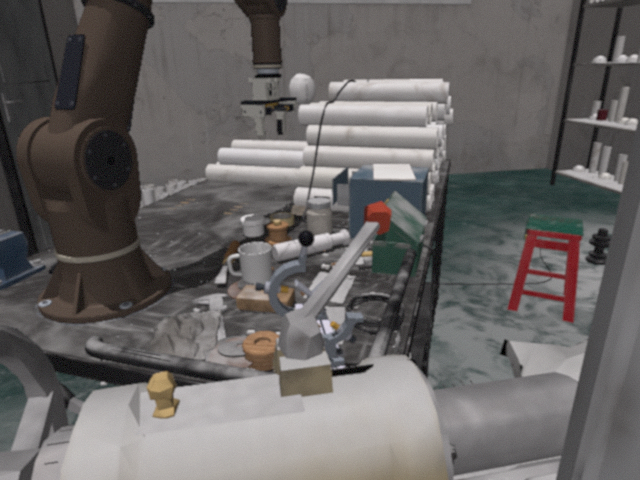

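View pics/top0.png

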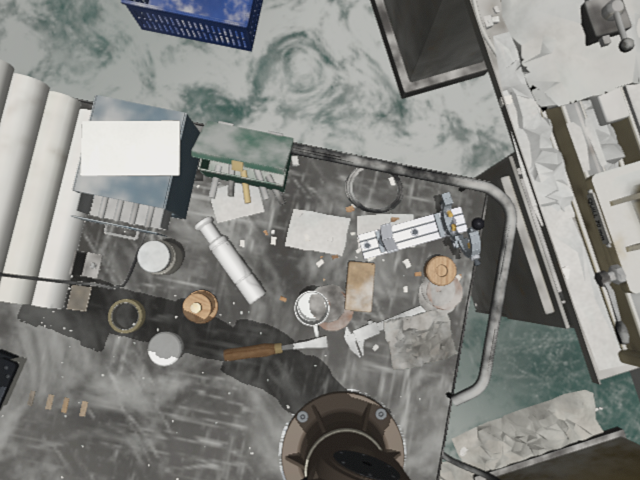

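View pics/wrist0.png

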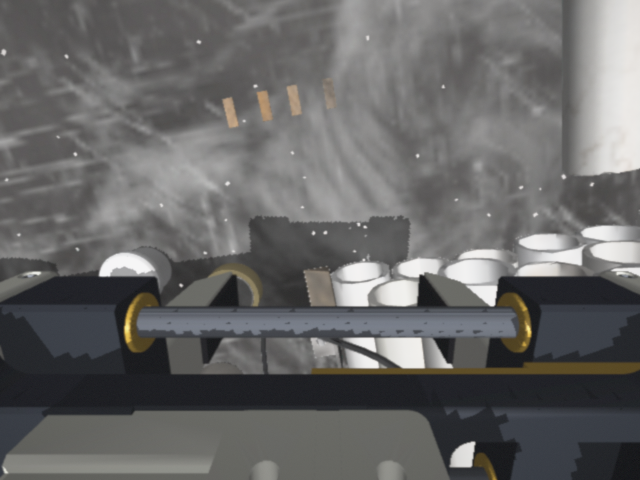

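```bash
python3 - <<'E'
import cv2
t=cv2.imread("pics/top0.png");s=cv2.imread("pics/side0.png")
cv2.imwrite("pics/a1.png",cv2.resize(t[185:275,345:495],None,fx=5,fy=5,interpolation=cv2.INTER_CUBIC))
cv2.imwrite("pics/a2.png",cv2.resize(t[205:315,180:280],None,fx=5,fy=5,interpolation=cv2.INTER_CUBIC))
cv2.imwrite("pics/a3.png",cv2.resize(s[190:390,210:370],None,fx=3,fy=3,interpolation=cv2.INTER_CUBIC))
E
```

```text
(no output)
```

View pics/a1.png

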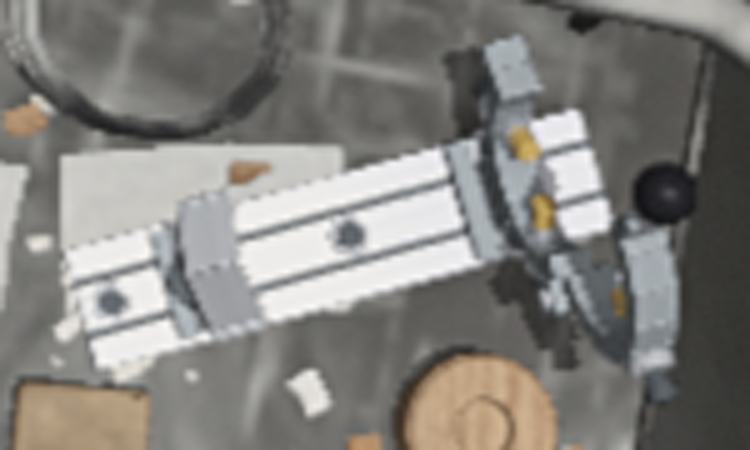

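View pics/a2.png

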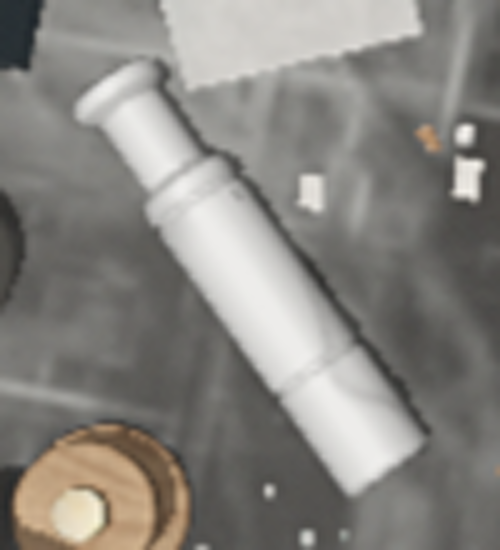

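View pics/a3.png

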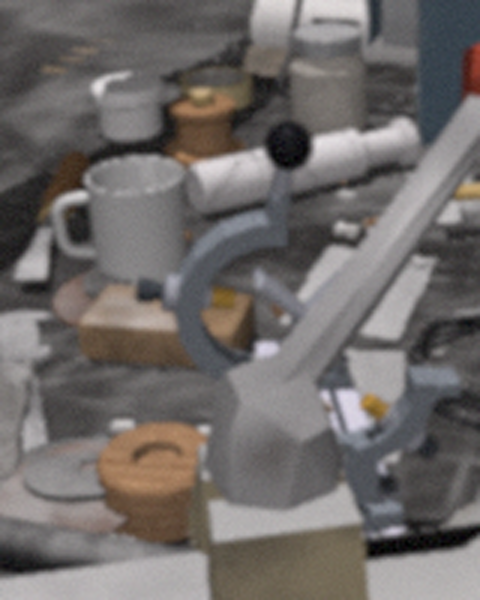

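```bash
cat > h.py <<'E'
import numpy as np, cv2
from station import monitor,cams,robot
def ray(c,px):
    d=c["R"].T@np.linalg.inv(c["mtx"])@np.array([px[0],px[1],1.]); o=-c["R"].T@c["t"]; return o,d
def atz(c,px,z):
    o,d=ray(c,px); return o+d*(z-o[2])/d[2]
def proj(c,X):
    X=np.atleast_2d(X); p=(c["R"]@X.T+c["t"][:,None]); p=c["mtx"]@p; return (p[:2]/p[2]).T
def un(off,u,f=5): return ((u[0]+.5)/f-.5+off[0],(u[1]+.5)/f-.5+off[1])
def tri(*cp):
    A=np.zeros((3,3));b=np.zeros(3)
    for c,px in cp:
        o,d=ray(c,px);d=d/np.linalg.norm(d);M=np.eye(3)-np.outer(d,d);A+=M;b+=M@o
    return np.linalg.solve(A,b)
E
python3 - <<'E'
from h import *
c=cams.capture("top");s=cams.capture("side")
import pickle;pickle.dump((c,s),open("c0.pkl","wb"))
o=(345,185)
P=[atz(c,un(o,u),.012) for u in[(63,252),(95,370),(582,108),(612,235)]]
for p in P:print(p.round(4))
print(np.linalg.norm(P[0]-P[1]),np.linalg.norm(P[2]-P[3]),np.linalg.norm(P[0]-P[2]))
P=np.array(P);cen=P.mean(0);y=P[2]+P[3]-P[0]-P[1];a=np.arctan2(y[1],y[0]);print("rest c",cen,"y dir deg",np.degrees(a))
o2=(180,205)
for u in[(80,110),(158,65),(350,495),(428,437)]:print(atz(c,un(o2,u),.02).round(4))
k=un(o,(666,193));ks=un((210,190),(289,145),3)
print("knob",tri((c,k),(s,ks)))
print("fingers", [atz(c,un(o,u),.065) for u in [(524,145),(542,212)]])
E
```

```text
[ 0.4405 -0.0462  0.012 ]
[ 0.3911 -0.0577  0.012 ]
[ 0.4949 -0.2659  0.012 ]
[ 0.4411 -0.2756  0.012 ]
0.050674512026778785 0.05458557904870242 0.22630563788044525
rest c [ 0.44190649 -0.16137362  0.012     ] y dir deg -76.58208605363737
[0.4664 0.2859 0.02  ]
[0.4841 0.2537 0.02  ]
[0.3062 0.1782 0.02  ]
[0.3286 0.1461 0.02  ]
knob [ 0.43742072 -0.2336303   0.20969302]
fingers [array([ 0.47313543, -0.22605437,  0.065     ]), array([ 0.44619262, -0.2318327 ,  0.065     ])]
```

```bash
cat >> h.py <<'E'
from scipy.spatial.transform import Rotation as Ro
def Rdown(ydeg):
    a=np.radians(ydeg);y=np.array([np.cos(a),np.sin(a),0]);z=np.array([0,0,-1.]);x=np.cross(y,z);return Ro.from_matrix(np.c_[x,y,z])
def yaw(q): 
    y=Ro.from_quat(q,scalar_first=True).as_matrix()[:,1];return np.degrees(np.arctan2(y[1],y[0]))
def plan(pos,ydeg,n=10,turn_n=None,lag=None):
    """n rows of motion, filled with zeros to 10"""
    s=monitor.observe();p=s["tcp_pos"].copy();R=Ro.from_quat(s["tool_rot"],scalar_first=True)
    print("now",p.round(4),"yaw",round(yaw(s["tool_rot"]),2),"t",round(s["clock"],2),"F",s["wrist_force"].round(1),"w",round(s["width"],4))
    T=Rdown(ydeg);rv=(R.inv()*T).as_rotvec();rows=[];d=(np.array(pos)-p)/n
    print("per row mm",(d*1000).round(1),"deg",np.degrees(np.linalg.norm(rv)/n).round(2))
    for i in range(n):
        rows.append(np.r_[R.inv().apply(d)/.4,rv/n/np.pi]); R=R*Ro.from_rotvec(rv/n)
    rows+= [np.zeros(6)]*(10-n)
    print("["+", ".join(f"{v:g}" for v in (np.round(np.ravel(rows),4)+0))+"]")
E
python3 -c "
from h import *
plan((.396,.216,.24),124.3)"
```

```text
now [0.2467 0.5741 0.2264] yaw 66.75 t 0.25 F [ 0.7 -0.2 -0.3] w 0.0917
per row mm [ 14.9 -35.8   1.4] deg 5.76
[-0.0696, -0.0675, -0.0034, 0, 0, -0.032, -0.0625, -0.0742, -0.0034, 0, 0, -0.032, -0.0548, -0.08, -0.0034, 0, 0, -0.032, -0.0465, -0.0851, -0.0034, 0, 0, -0.032, -0.0377, -0.0894, -0.0034, 0, 0, -0.032, -0.0285, -0.0927, -0.0034, 0, 0, -0.032, -0.0191, -0.0951, -0.0034, 0, 0, -0.032, -0.0095, -0.0965, -0.0034, 0, 0, -0.032, 0.0003, -0.097, -0.0034, 0, 0, -0.032, 0.01, -0.0965, -0.0034, 0, 0, -0.032]
```

Request:
drive_tool --steps '[-0.07, -0.068, -0.004, 0, 0, -0.032, -0.063, -0.074, -0.004, 0, 0, -0.032, -0.055, -0.08, -0.004, 0, 0, -0.032, -0.047, -0.085, -0.004, 0, 0, -0.032, -0.038, -0.09, -0.004, 0, 0, -0.032, -0.028, -0.093, -0.004, 0, 0, -0.032, -0.019, -0.095, -0.004, 0, 0, -0.032, -0.01, -0.097, -0.004, 0, 0, -0.032, 0, -0.097, -0.004, 0, 0, -0.032, 0.01, -0.097, -0.004, 0, 0, -0.032]' --jaw 1

```text
clock: 1.08
tcp_pos: [0.4, 0.2172, 0.2395]
tool_rot: [-0.001, -0.315, 0.949, 0.001]
wrist_force: [1.0, 0.6, 0.9]
width: 0.0917
```

```bash
python3 - <<'E'
from h import *
import pickle
w=cams.capture("wrist");cv2.imwrite("pics/w1.png",w["img"]);s=monitor.observe();print(s["tcp_pos"],yaw(s["tool_rot"]))
pickle.dump(w,open("w1.pkl","wb"))
E
```

```text
[0.4035415  0.20957263 0.23980616] 127.12183011104132
```

View pics/w1.png

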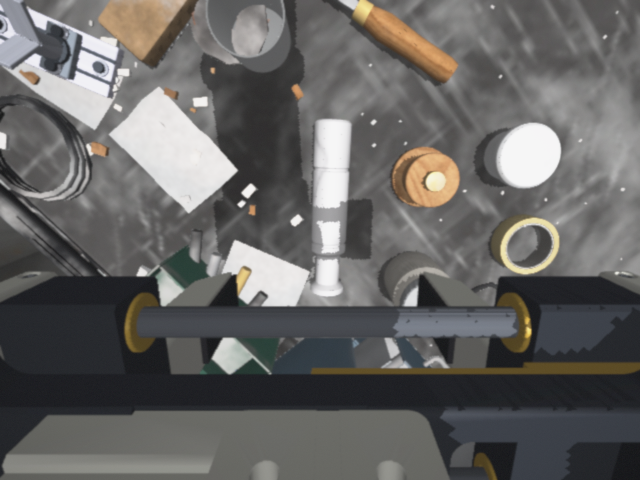

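```bash
python3 - <<'E'
from h import *
w=cv2.imread("pics/w1.png")
cv2.imwrite("pics/w1a.png",cv2.resize(w[110:305,280:390],None,fx=3,fy=3,interpolation=cv2.INTER_CUBIC))
E
```

```text
(no output)
```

View pics/w1a.png

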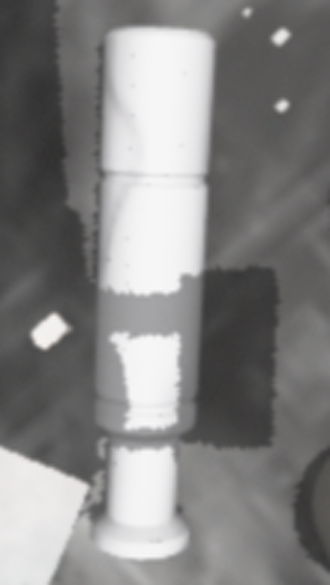

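```bash
python3 - <<'E'
from h import *
import pickle
from scipy.optimize import least_squares
w=pickle.load(open("w1.pkl","rb"));c,s=pickle.load(open("c0.pkl","rb"))
O=(280,110);W=lambda u:un(O,u,3);T=lambda u:un((180,205),u,5)
# silhouette edge points: (cam,px,side sign,radius)
E=[(w,W((104,60)),.02),(w,W((213,60)),.02),(w,W((101,220)),.02),(w,W((208,220)),.02),(w,W((96,380)),.02),(w,W((197,380)),.02),(w,W((110,480)),.014),(w,W((176,480)),.014),(w,W((91,530)),.02),(w,W((189,525)),.02),
 (c,T((278,392)),.02),(c,T((358,338)),.02),(c,T((162,232)),.02),(c,T((241,175)),.02),(c,T((320,460)),.02),(c,T((395,388)),.02)]
def f(p,full=False):
    x,y,z,a=p;d=np.array([np.cos(a),np.sin(a),0]);P=np.array([x,y,z]);r=[]
    for cam,px,rad in E:
        o,v=ray(cam,px);v/=np.linalg.norm(v);n=np.cross(d,v);n/=np.linalg.norm(n)
        r.append(abs((P-o)@n)-rad)
    r=np.array(r)
    return r
g=lambda p:np.r_[f(p),(p[0]-.396)*1e-2*0]
def h(p): # fix position along: tail end & head end midpoints
    x,y,z,a=p;d=np.array([np.cos(a),np.sin(a),0]);P=np.array([x,y,z]);e=[]
    for cam,px,l,up in [(w,W((158,27)),-.098,.02),(w,W((141,558)),.098,-.005),(c,T((389,466)),-.098,.0),(c,T((119,85)),.098,.0)]:
        q=proj(cam,P+d*l+np.array([0,0,up]))[0]-np.array(px);ax=proj(cam,P+d*.01)[0]-proj(cam,P)[0];ax/=np.linalg.norm(ax);e.append(q@ax*.001)
    return np.array(e)
r=least_squares(lambda p:np.r_[f(p),h(p)],[.396,.216,.02,np.radians(34.3)])
print(r.x,np.degrees(r.x[3]));print((f(r.x)*1e3).round(1),(h(r.x)*1e3).round(1))
E
```

```text
[0.39838248 0.219012   0.02609652 0.60893064] 34.88915543408421
[-1.9  0.3 -2.1  1.3 -1.5  0.1 -1.8 -0.2 -0.8 -0.3 -2.5  1.1 -2.6  1.8
 -0.1  1.2] [ 1.1 -3.9  0.6  3.1]
```

```bash
python3 -c "
from h import *
plan((.398,.2185,.07),124.8,9)"
```

```text
now [0.4035 0.2096 0.2398] yaw 127.12 t 1.13 F [ 2.4 -7.5  0.4] w 0.092
per row mm [ -0.6   1.  -18.9] deg 0.26
[-0.0004, 0.0029, 0.0472, 0, -0.0001, 0.0014, -0.0003, 0.0029, 0.0472, 0, -0.0001, 0.0014, -0.0003, 0.0029, 0.0472, 0, -0.0001, 0.0014, -0.0003, 0.0029, 0.0472, 0, -0.0001, 0.0014, -0.0003, 0.0029, 0.0472, 0, -0.0001, 0.0014, -0.0002, 0.0029, 0.0472, 0, -0.0001, 0.0014, -0.0002, 0.0029, 0.0472, 0, -0.0001, 0.0014, -0.0002, 0.0029, 0.0472, 0, -0.0001, 0.0014, -0.0002, 0.0029, 0.0472, 0, -0.0001, 0.0014, 0, 0, 0, 0, 0, 0]
```

Request:
drive_tool --steps '[0, 0.003, 0.047, 0, 0, 0.0015, 0, 0.003, 0.047, 0, 0, 0.0015, 0, 0.003, 0.047, 0, 0, 0.0015, 0, 0.003, 0.047, 0, 0, 0.0015, 0, 0.003, 0.047, 0, 0, 0.0015, 0, 0.003, 0.047, 0, 0, 0.0015, 0, 0.003, 0.047, 0, 0, 0.0015, 0, 0.003, 0.047, 0, 0, 0.0015, 0, 0.003, 0.047, 0, 0, 0.0015, 0, 0, 0, 0, 0, 0]'

```text
clock: 1.97
tcp_pos: [0.4022, 0.215, 0.0667]
tool_rot: [0.004, -0.289, 0.957, 0.0]
wrist_force: [-0.5, -0.2, -0.1]
width: 0.092
```

```bash
python3 -c "
from h import *
w=cams.capture('wrist');cv2.imwrite('pics/w2.png',w['img'])
plan((.398,.2185,.006),124.8,8)"
```

```text
now [0.4028 0.2153 0.0681] yaw 123.67 t 2.02 F [ 0.5  0.5 -0. ] w 0.0915
per row mm [-0.6  0.4 -7.8] deg 0.15
[0.0009, 0.0017, 0.0194, -0.0001, 0.0003, -0.0008, 0.0008, 0.0017, 0.0194, -0.0001, 0.0003, -0.0008, 0.0008, 0.0017, 0.0194, -0.0001, 0.0003, -0.0008, 0.0008, 0.0017, 0.0194, -0.0001, 0.0003, -0.0008, 0.0008, 0.0017, 0.0194, -0.0001, 0.0003, -0.0008, 0.0007, 0.0017, 0.0194, -0.0001, 0.0003, -0.0008, 0.0007, 0.0017, 0.0194, -0.0001, 0.0003, -0.0008, 0.0007, 0.0017, 0.0194, -0.0001, 0.0003, -0.0008, 0, 0, 0, 0, 0, 0, 0, 0, 0, 0, 0, 0]
```

View pics/w2.png

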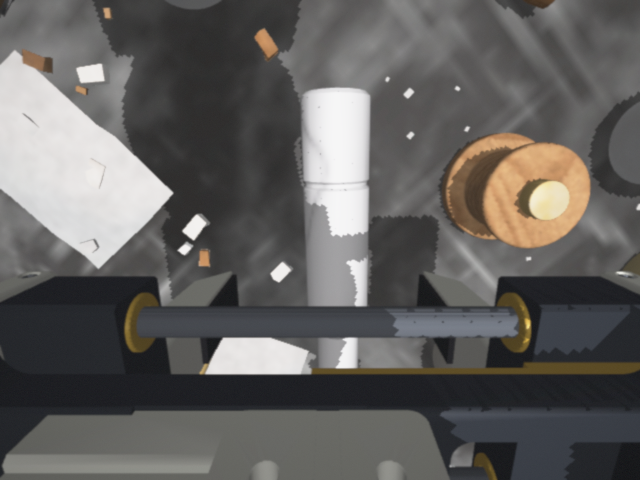

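Request:
drive_tool --steps '[0.001, 0.002, 0.0194, 0, 0, -0.001, 0.001, 0.002, 0.0194, 0, 0, -0.001, 0.001, 0.002, 0.0194, 0, 0, -0.001, 0.001, 0.002, 0.0194, 0, 0, -0.001, 0.001, 0.002, 0.0194, 0, 0, -0.001, 0.001, 0.002, 0.0194, 0, 0, -0.001, 0.001, 0.002, 0.0194, 0, 0, -0.001, 0.001, 0.001, 0.019, 0, 0, -0.001, 0, 0, 0, 0, 0, 0, 0, 0, 0, 0, 0, 0]'

```text
clock: 2.85
tcp_pos: [0.3992, 0.2208, 0.0032]
tool_rot: [0.007, -0.303, 0.953, 0.001]
wrist_force: [0.1, 0.9, -0.2]
width: 0.0918
```

```bash
python3 -c "
from h import *
w=cams.capture('wrist');cv2.imwrite('pics/w3.png',w['img'])
plan((.398,.2185,.006),124.8,8)"
```

```text
now [0.3992 0.2208 0.0033] yaw 125.24 t 2.9 F [ 0.6 -0.   0.1] w 0.092
per row mm [-0.1 -0.3  0.3] deg 0.12
[0.0007, -0.0004, -0.0009, -0.0001, 0.0006, 0.0003, 0.0007, -0.0004, -0.0009, -0.0001, 0.0006, 0.0003, 0.0007, -0.0004, -0.0009, -0.0001, 0.0006, 0.0003, 0.0007, -0.0004, -0.0009, -0.0001, 0.0006, 0.0003, 0.0007, -0.0004, -0.0009, -0.0001, 0.0006, 0.0003, 0.0007, -0.0004, -0.0009, -0.0001, 0.0006, 0.0003, 0.0007, -0.0004, -0.0009, -0.0001, 0.0006, 0.0003, 0.0007, -0.0004, -0.0009, -0.0001, 0.0006, 0.0003, 0, 0, 0, 0, 0, 0, 0, 0, 0, 0, 0, 0]
```

View pics/w3.png

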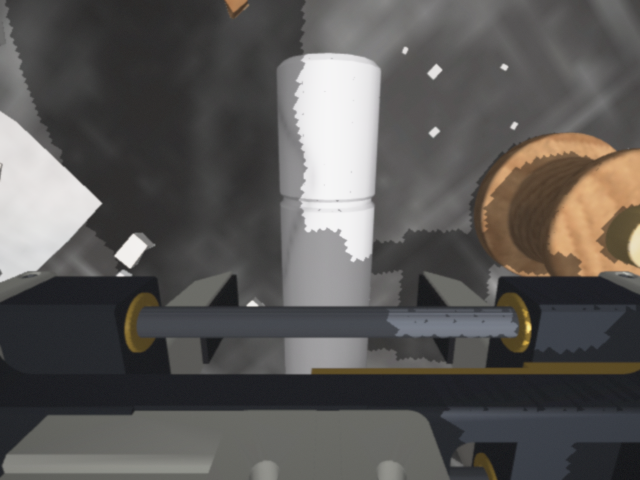

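Request:
drive_tool --steps '[0.001, 0, -0.001, 0, 0.001, 0, 0.001, 0, -0.001, 0, 0.001, 0, 0.001, 0, -0.001, 0, 0.001, 0, 0.001, 0, -0.001, 0, 0.001, 0, 0.001, 0, -0.001, 0, 0.001, 0, 0, 0, 0, 0, 0, 0, 0, 0, 0, 0, 0, 0, 0, 0, 0, 0, 0, 0, 0, 0, 0, 0, 0, 0, 0, 0, 0, 0, 0, 0]'

```text
clock: 3.73
tcp_pos: [0.3987, 0.2201, 0.0071]
tool_rot: [0.0, -0.302, 0.953, -0.001]
wrist_force: [-0.2, 0.5, -0.0]
width: 0.0918
```

Request:
drive_tool --steps '[0, 0, 0, 0, 0, 0, 0, 0, 0, 0, 0, 0, 0, 0, 0, 0, 0, 0, 0, 0, 0, 0, 0, 0, 0, 0, 0, 0, 0, 0, 0, 0, 0, 0, 0, 0, 0, 0, 0, 0, 0, 0, 0, 0, 0, 0, 0, 0, 0, 0, 0, 0, 0, 0, 0, 0, 0, 0, 0, 0]' --jaw 0 --newtons 30

```text
clock: 4.57
tcp_pos: [0.3985, 0.2199, 0.007]
tool_rot: [0.0, -0.302, 0.953, -0.001]
wrist_force: [-0.4, 1.1, -0.3]
width: 0.0391
```

```bash
python3 -c "
from h import *
w=cams.capture('wrist');cv2.imwrite('pics/w4.png',w['img'])
plan((.398,.2185,.12),124.8,8)"
```

```text
now [0.3985 0.2199 0.007 ] yaw 125.2 t 4.62 F [ 0.5 -0.3 -0.7] w 0.039
per row mm [-0.1 -0.2 14.1] deg 0.05
[0.0004, -0.0004, -0.0353, -0.0001, 0, 0.0003, 0.0004, -0.0003, -0.0353, -0.0001, 0, 0.0003, 0.0004, -0.0003, -0.0353, -0.0001, 0, 0.0003, 0.0004, -0.0003, -0.0353, -0.0001, 0, 0.0003, 0.0004, -0.0003, -0.0353, -0.0001, 0, 0.0003, 0.0004, -0.0003, -0.0353, -0.0001, 0, 0.0003, 0.0004, -0.0003, -0.0353, -0.0001, 0, 0.0003, 0.0004, -0.0003, -0.0353, -0.0001, 0, 0.0003, 0, 0, 0, 0, 0, 0, 0, 0, 0, 0, 0, 0]
```

View pics/w4.png

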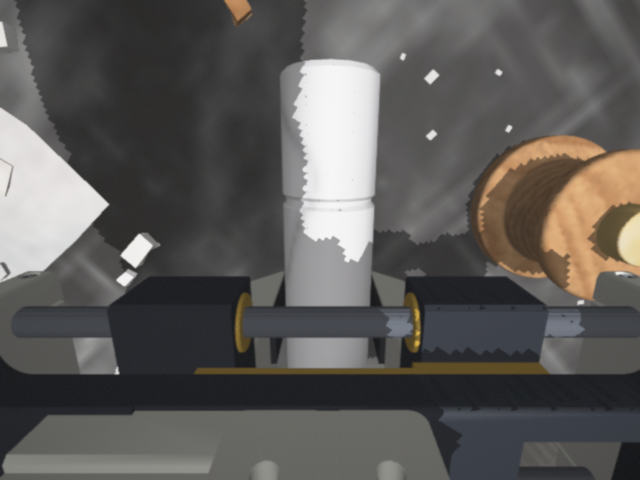

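```bash
python3 -c "
from h import *
plan((.41,.17,.28),75,10)"
```

```text
now [0.3985 0.2199 0.007 ] yaw 125.2 t 4.62 F [ 0.5 -0.3 -0.7] w 0.039
per row mm [ 1.1 -5.  27.3] deg 5.02
[0.0049, -0.012, -0.0682, -0.0001, 0, 0.0279, 0.0038, -0.0124, -0.0682, -0.0001, 0, 0.0279, 0.0027, -0.0127, -0.0682, -0.0001, 0, 0.0279, 0.0016, -0.0128, -0.0682, -0.0001, 0, 0.0279, 0.0005, -0.0129, -0.0682, -0.0001, 0, 0.0279, -0.0006, -0.0129, -0.0682, -0.0001, 0, 0.0279, -0.0018, -0.0128, -0.0682, -0.0001, 0, 0.0279, -0.0029, -0.0125, -0.0682, -0.0001, 0, 0.0279, -0.0039, -0.0122, -0.0683, -0.0001, 0, 0.0279, -0.005, -0.0118, -0.0683, -0.0001, 0, 0.0279]
```

Request:
drive_tool --steps '[0, 0, -0.03, 0, 0, 0, 0, 0, -0.06, 0, 0, 0, 0, -0.01, -0.075, 0, 0, 0.02, 0.002, -0.013, -0.075, 0, 0, 0.03, 0, -0.013, -0.075, 0, 0, 0.034, 0, -0.013, -0.075, 0, 0, 0.034, -0.002, -0.013, -0.075, 0, 0, 0.034, -0.003, -0.013, -0.075, 0, 0, 0.034, -0.004, -0.013, -0.075, 0, 0, 0.034, -0.005, -0.012, -0.07, 0, 0, 0.034]'

```text
clock: 5.45
tcp_pos: [0.4051, 0.1774, 0.2824]
tool_rot: [-0.011, 0.106, 0.994, -0.009]
wrist_force: [0.9, 0.5, -6.5]
width: 0.0392
```

```bash
python3 -c "
from h import *
plan((.486,-.151,.29),13.4,10)"
```

```text
now [0.4051 0.1774 0.2824] yaw 77.81 t 5.45 F [ 0.9  0.5 -6.5] w 0.0392
per row mm [  8.1 -32.8   0.8] deg 6.44
[-0.0371, -0.076, -0.0011, -0.0009, -0.0002, 0.0358, -0.0454, -0.0714, -0.0013, -0.0009, -0.0002, 0.0358, -0.0531, -0.0658, -0.0015, -0.0009, -0.0002, 0.0358, -0.0601, -0.0594, -0.0016, -0.0009, -0.0002, 0.0358, -0.0664, -0.0523, -0.0017, -0.0009, -0.0002, 0.0358, -0.0719, -0.0445, -0.0018, -0.0009, -0.0002, 0.0358, -0.0764, -0.0362, -0.0019, -0.0009, -0.0002, 0.0358, -0.08, -0.0274, -0.0019, -0.0009, -0.0002, 0.0358, -0.0826, -0.0182, -0.002, -0.0009, -0.0002, 0.0358, -0.0841, -0.0089, -0.0019, -0.0009, -0.0002, 0.0358]
```

Request:
drive_tool --steps '[-0.037, -0.076, -0.001, -0.001, 0, 0.035, -0.045, -0.071, -0.001, -0.001, 0, 0.036, -0.053, -0.066, -0.0015, -0.001, 0, 0.036, -0.06, -0.059, -0.0015, -0.001, 0, 0.036, -0.066, -0.052, -0.0015, -0.001, 0, 0.036, -0.072, -0.045, -0.002, -0.001, 0, 0.036, -0.076, -0.036, -0.002, -0.001, 0, 0.036, -0.08, -0.027, -0.002, -0.001, 0, 0.036, -0.07, -0.018, -0.002, -0.001, 0, 0.034, -0.05, -0.007, -0.002, -0.001, 0, 0.025]'

```text
clock: 6.28
tcp_pos: [0.4705, -0.1418, 0.2888]
tool_rot: [-0.006, 0.623, 0.782, 0.003]
wrist_force: [1.0, 0.1, -4.8]
width: 0.0393
```

Request:
drive_tool --steps '[0, 0, 0, 0, 0, 0, 0, 0, 0, 0, 0, 0, 0, 0, 0, 0, 0, 0, 0, 0, 0, 0, 0, 0, 0, 0, 0, 0, 0, 0, 0, 0, 0, 0, 0, 0, 0, 0, 0, 0, 0, 0, 0, 0, 0, 0, 0, 0, 0, 0, 0, 0, 0, 0, 0, 0, 0, 0, 0, 0]'

```text
clock: 7.12
tcp_pos: [0.4671, -0.1419, 0.2856]
tool_rot: [-0.009, 0.624, 0.782, 0.001]
wrist_force: [0.9, 0.9, -6.1]
width: 0.0393
```

```bash
python3 -c "
from h import *
import pickle
w=cams.capture('wrist');cv2.imwrite('pics/w5.png',w['img'])
c=cams.capture('top');cv2.imwrite('pics/t5.png',cv2.resize(c['img'][150:300,320:520],None,fx=4,fy=4,interpolation=cv2.INTER_CUBIC))
s=cams.capture('side');cv2.imwrite('pics/s5.png',cv2.resize(s['img'][100:390,200:440],None,fx=2,fy=2,interpolation=cv2.INTER_CUBIC))
pickle.dump((w,c,s),open('c5.pkl','wb'))
plan((.486,-.151,.29),13.4,10)"
```

```text
now [ 0.4671 -0.1421  0.2856] yaw 12.78 t 7.27 F [-0.  -0.2 -6.3] w 0.0396
per row mm [ 1.9 -0.9  0.4] deg 0.12
[-0.0032, 0.0041, -0.0012, -0.0003, -0.0005, -0.0003, -0.0032, 0.0041, -0.0012, -0.0003, -0.0005, -0.0003, -0.0032, 0.0041, -0.0012, -0.0003, -0.0005, -0.0003, -0.0032, 0.0041, -0.0012, -0.0003, -0.0005, -0.0003, -0.0032, 0.0041, -0.0011, -0.0003, -0.0005, -0.0003, -0.0032, 0.0041, -0.0011, -0.0003, -0.0005, -0.0003, -0.0032, 0.0041, -0.0011, -0.0003, -0.0005, -0.0003, -0.0032, 0.0041, -0.0011, -0.0003, -0.0005, -0.0003, -0.0032, 0.0041, -0.0011, -0.0003, -0.0005, -0.0003, -0.0032, 0.0041, -0.0011, -0.0003, -0.0005, -0.0003]
```

View pics/w5.png

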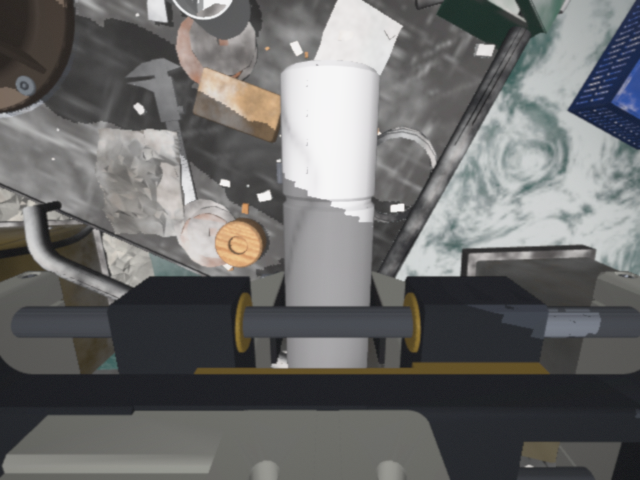

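View pics/t5.png

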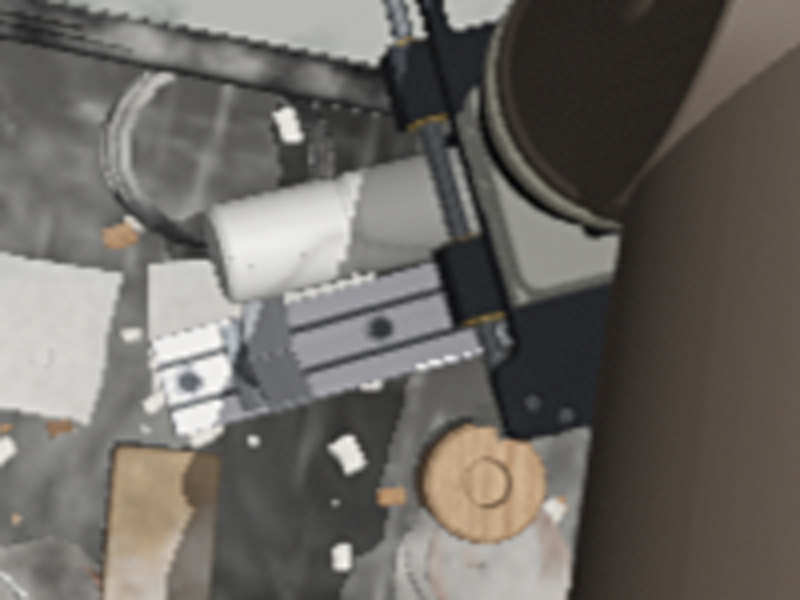

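View pics/s5.png

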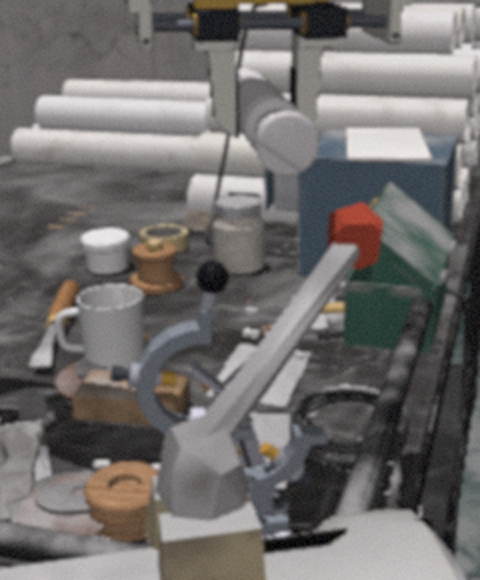

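```bash
python3 - <<'E'
from h import *
import pickle
from scipy.optimize import least_squares
c,s=pickle.load(open("c0.pkl","rb"))
T=lambda u:un((345,185),u,5)
M=[((-.026,-.112,.012),(63,252)),((.026,-.112,.012),(95,370)),((-.026,.112,.012),(582,108)),((.026,.112,.012),(612,235)),
((-.025,-.073,.082),(182,205)),((-.025,-.051,.082),(230,190)),((.025,-.073,.082),(212,331)),((.025,-.051,.082),(265,318)),((0,-.073,.0567),(190,270)),((0,-.051,.0567),(238,258)),
((-.0,.068,.071),(533,179))]
X=np.array([m[0] for m in M]);U=np.array([T(m[1]) for m in M])
def W(p):
    ey=np.array([np.cos(p[2]),np.sin(p[2]),0]);ex=np.array([ey[1],-ey[0],0]);return np.array([p[0],p[1],0])+X[:,:1]*ex+X[:,1:2]*ey+X[:,2:]*[0,0,1]
f=lambda p:(proj(c,W(p))-U).ravel()
for sel in (slice(0,4),slice(4,11),slice(0,11)):
    g=lambda p:(proj(c,W(p))-U)[sel].ravel()
    r=least_squares(g,[.442,-.161,-1.336]);print(r.x.round(4),np.degrees(r.x[2]).round(2));print(r.fun.reshape(-1,2).round(1).tolist())
# overlay in side
p=r.x
im=cv2.resize(s["img"][190:390,210:410],None,fx=4,fy=4,interpolation=cv2.INTER_CUBIC)
X0=X
t=np.linspace(np.pi,2*np.pi,30)
def draw(XX,col):
    global X
    X=XX;q=proj(s,W(p));q=((q-[210,190])*4+1.5).astype(int)
    cv2.polylines(im,[q.reshape(-1,1,2)],False,col,1)
for yy in(.06,.076):
  for rr in(.031,.043): draw(np.c_[rr*np.cos(t),0*t+yy,.085+rr*np.sin(t)],(0,0,255))
draw(X0[[0,1,3,2,0]],(0,255,0))
cv2.imwrite("pics/ov.png",im[:600])
im2=im
E
```

```text
[ 0.4419 -0.1614 -1.3383] -76.68
[[0.1, -0.4], [0.3, 0.2], [-0.7, 0.9], [0.3, -0.6]]
[ 0.4432 -0.1618 -1.3428] -76.94
[[-0.8, 0.0], [0.5, 0.2], [0.1, -0.3], [0.4, -0.6], [-0.8, 0.5], [0.2, 0.1], [0.4, 0.1]]
[ 0.4428 -0.1616 -1.3415] -76.86
[[0.2, -1.1], [0.4, -0.5], [-0.5, 0.6], [0.4, -0.9], [-0.8, 0.3], [0.4, 0.4], [0.0, -0.1], [0.3, -0.4], [-0.8, 0.8], [0.2, 0.4], [0.3, 0.2]]
```

View pics/ov.png

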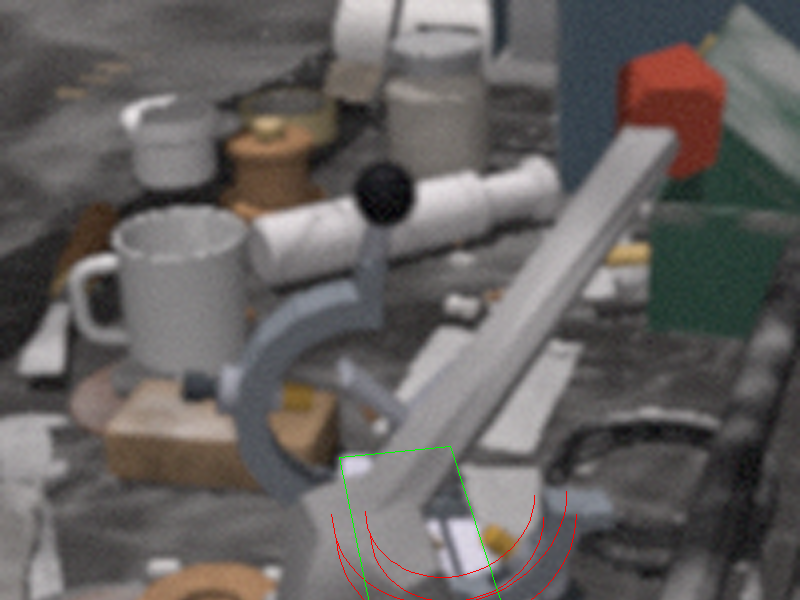

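```bash
python3 - <<'E'
from h import *
import pickle
w,c,s=pickle.load(open("c5.pkl","rb"));st=monitor.observe()
p=st["tcp_pos"];R=Ro.from_quat(st["tool_rot"],scalar_first=True)
print(st["joints"].round(2))
for px in [(330,62),(330,65)]:
    o,d=ray(w,px); o=R.inv().apply(o-p);d=R.inv().apply(d)
    q=o+d*((-.033)-o[2])/d[2];print(q.round(4))
for px in[(282,120),(378,120)]:
    o,d=ray(w,px); o=R.inv().apply(o-p);d=R.inv().apply(d)
    q=o+d*((-.013)-o[2])/d[2];print(q.round(4))
E
```

```text
[-0.31  0.17  0.6   1.83 -0.11  1.19  0.55]
[ 0.0997  0.0008 -0.033 ]
[ 0.0987  0.0008 -0.033 ]
[ 0.0826 -0.0186 -0.013 ]
[ 0.0827  0.0207 -0.013 ]
```

```bash
python3 -c "
from h import *
plan((.4866,-.1514,.27),13.15,6)"
```

```text
now [ 0.4671 -0.1421  0.2856] yaw 12.78 t 7.27 F [-0.  -0.2 -6.3] w 0.0396
per row mm [ 3.3 -1.5 -2.6] deg 0.18
[-0.0057, 0.0071, 0.0064, -0.0005, -0.0008, -0.0003, -0.0057, 0.0071, 0.0064, -0.0005, -0.0008, -0.0003, -0.0056, 0.0071, 0.0064, -0.0005, -0.0008, -0.0003, -0.0056, 0.0071, 0.0064, -0.0005, -0.0008, -0.0003, -0.0056, 0.0071, 0.0065, -0.0005, -0.0008, -0.0003, -0.0056, 0.0071, 0.0065, -0.0005, -0.0008, -0.0003, 0, 0, 0, 0, 0, 0, 0, 0, 0, 0, 0, 0, 0, 0, 0, 0, 0, 0, 0, 0, 0, 0, 0, 0]
```

Request:
drive_tool --steps '[-0.006, 0.008, 0.006, -0.0005, -0.001, -0.0003, -0.006, 0.008, 0.006, -0.0005, -0.001, -0.0003, -0.006, 0.008, 0.006, -0.0005, -0.001, -0.0003, -0.006, 0.007, 0.006, -0.0005, -0.001, -0.0003, -0.006, 0.007, 0.006, -0.0005, -0.001, -0.0003, -0.006, 0.007, 0.006, -0.0005, -0.001, -0.0003, 0, 0, 0, 0, 0, 0, 0, 0, 0, 0, 0, 0, 0, 0, 0, 0, 0, 0, 0, 0, 0, 0, 0, 0]'

```text
clock: 8.1
tcp_pos: [0.4902, -0.1536, 0.2687]
tool_rot: [0.002, 0.622, 0.783, -0.002]
wrist_force: [-0.1, 0.5, -6.6]
width: 0.0395
```

```bash
python3 -c "
from h import *
plan((.4866,-.1514,.125),13.15,9)"
```

```text
now [ 0.4902 -0.1536  0.2687] yaw 13.1 t 8.1 F [-0.1  0.5 -6.6] w 0.0395
per row mm [ -0.4   0.2 -16. ] deg 0.04
[0.0011, -0.0008, 0.0399, 0, 0.0002, 0, 0.001, -0.0008, 0.0399, 0, 0.0002, 0, 0.001, -0.0008, 0.0399, 0, 0.0002, 0, 0.001, -0.0008, 0.0399, 0, 0.0002, 0, 0.001, -0.0008, 0.0399, 0, 0.0002, 0, 0.0009, -0.0008, 0.0399, 0, 0.0002, 0, 0.0009, -0.0008, 0.0399, 0, 0.0002, 0, 0.0009, -0.0008, 0.0399, 0, 0.0002, 0, 0.0008, -0.0008, 0.0399, 0, 0.0002, 0, 0, 0, 0, 0, 0, 0]
```

Request:
drive_tool --steps '[0.001, -0.001, 0.04, 0, 0.0002, 0, 0.001, -0.001, 0.04, 0, 0.0002, 0, 0.001, -0.001, 0.04, 0, 0.0002, 0, 0.001, -0.001, 0.04, 0, 0.0002, 0, 0.001, -0.001, 0.04, 0, 0.0002, 0, 0.001, -0.001, 0.04, 0, 0.0002, 0, 0.001, -0.001, 0.04, 0, 0.0002, 0, 0.001, -0.001, 0.04, 0, 0.0002, 0, 0, 0, 0.02, 0, 0.0002, 0, 0, 0, 0, 0, 0, 0]'

```text
clock: 8.93
tcp_pos: [0.4893, -0.1513, 0.1306]
tool_rot: [0.003, 0.621, 0.784, 0.002]
wrist_force: [-0.4, -0.1, -5.1]
width: 0.0393
```

```bash
python3 -c "
from h import *
w=cams.capture('wrist');cv2.imwrite('pics/w6.png',w['img'])
s=cams.capture('side');cv2.imwrite('pics/s6.png',cv2.resize(s['img'][150:390,200:440],None,fx=2.5,fy=2.5,interpolation=cv2.INTER_CUBIC))
plan((.4428,-.1616,.125),13.15,6)"
```

```text
now [ 0.4901 -0.1516  0.1321] yaw 13.19 t 9.03 F [-0.1  0.2 -5.5] w 0.0391
per row mm [-7.9 -1.7 -1.2] deg 0.09
[0.0005, -0.0202, 0.0027, 0.0005, 0.0001, 0, 0.0005, -0.0202, 0.0028, 0.0005, 0.0001, 0, 0.0005, -0.0202, 0.0028, 0.0005, 0.0001, 0, 0.0005, -0.0202, 0.0028, 0.0005, 0.0001, 0, 0.0005, -0.0201, 0.0029, 0.0005, 0.0001, 0, 0.0004, -0.0201, 0.0029, 0.0005, 0.0001, 0, 0, 0, 0, 0, 0, 0, 0, 0, 0, 0, 0, 0, 0, 0, 0, 0, 0, 0, 0, 0, 0, 0, 0, 0]
```

View pics/w6.png

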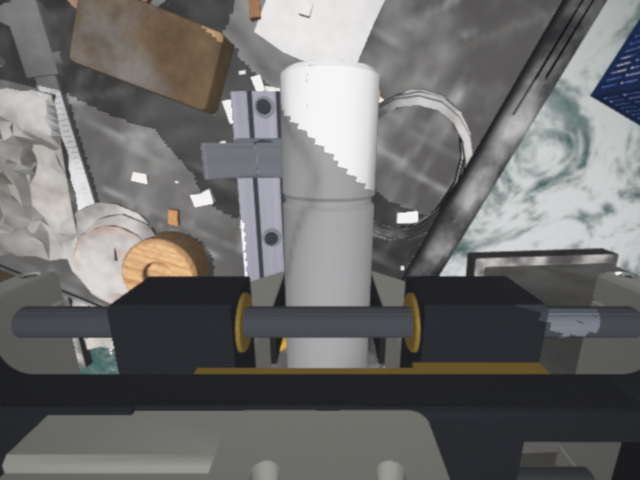

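View pics/s6.png

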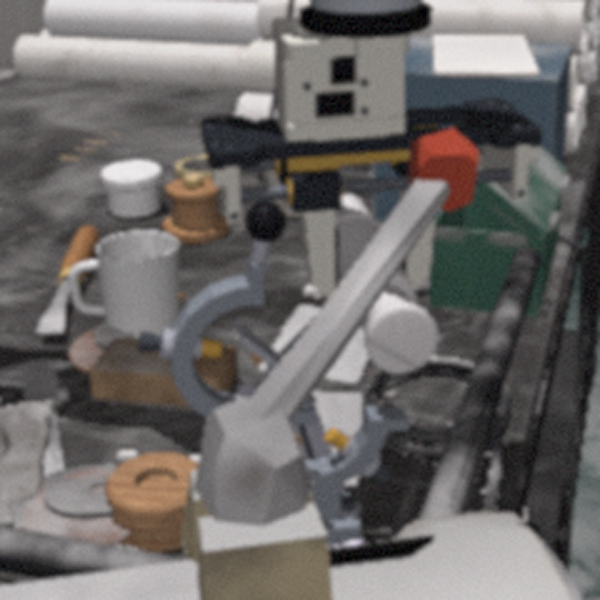

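Request:
drive_tool --steps '[0.0005, -0.015, 0.003, 0.0005, 0, 0, 0.0005, -0.02, 0.003, 0.0005, 0, 0, 0.0005, -0.02, 0.003, 0.0005, 0, 0, 0.0005, -0.02, 0.003, 0.0005, 0, 0, 0.0005, -0.02, 0.003, 0.0005, 0, 0, 0.0005, -0.015, 0.003, 0.0005, 0, 0, 0, -0.01, 0, 0, 0, 0, 0, 0, 0, 0, 0, 0, 0, 0, 0, 0, 0, 0, 0, 0, 0, 0, 0, 0]'

```text
clock: 9.87
tcp_pos: [0.4395, -0.1636, 0.1279]
tool_rot: [0.003, 0.622, 0.783, 0.001]
wrist_force: [0.4, 0.5, -4.7]
width: 0.0394
```

```bash
python3 -c "
from h import *
w=cams.capture('wrist');cv2.imwrite('pics/w7.png',w['img'])
t=cams.capture('top');cv2.imwrite('pics/t7.png',cv2.resize(t['img'][150:300,320:520],None,fx=4,fy=4,interpolation=cv2.INTER_CUBIC))
s=cams.capture('side');cv2.imwrite('pics/s7.png',cv2.resize(s['img'][150:390,200:440],None,fx=2.5,fy=2.5,interpolation=cv2.INTER_CUBIC))
plan((.4428,-.1616,.09),13.15,6)"
```

```text
now [ 0.4398 -0.1635  0.1278] yaw 13.13 t 10.02 F [ 0.3  0.2 -6.2] w 0.0391
per row mm [ 0.5  0.3 -6.3] deg 0.07
[0.0005, 0.0013, 0.0158, 0.0003, 0.0002, 0, 0.0005, 0.0013, 0.0158, 0.0003, 0.0002, 0, 0.0005, 0.0013, 0.0158, 0.0003, 0.0002, 0, 0.0005, 0.0014, 0.0158, 0.0003, 0.0002, 0, 0.0005, 0.0014, 0.0158, 0.0003, 0.0002, 0, 0.0005, 0.0014, 0.0158, 0.0003, 0.0002, 0, 0, 0, 0, 0, 0, 0, 0, 0, 0, 0, 0, 0, 0, 0, 0, 0, 0, 0, 0, 0, 0, 0, 0, 0]
```

View pics/w7.png

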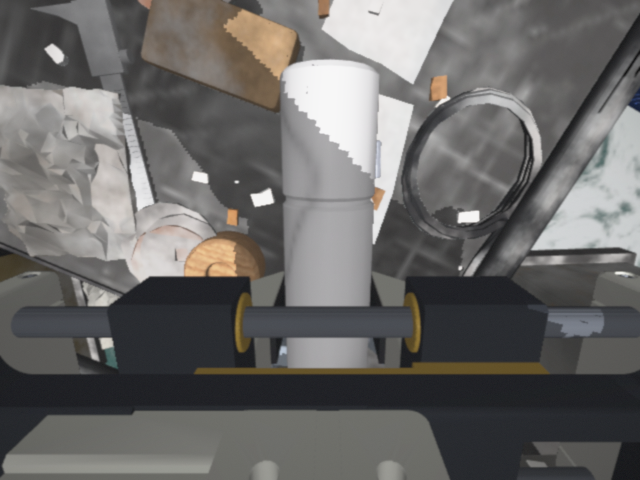

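View pics/s7.png

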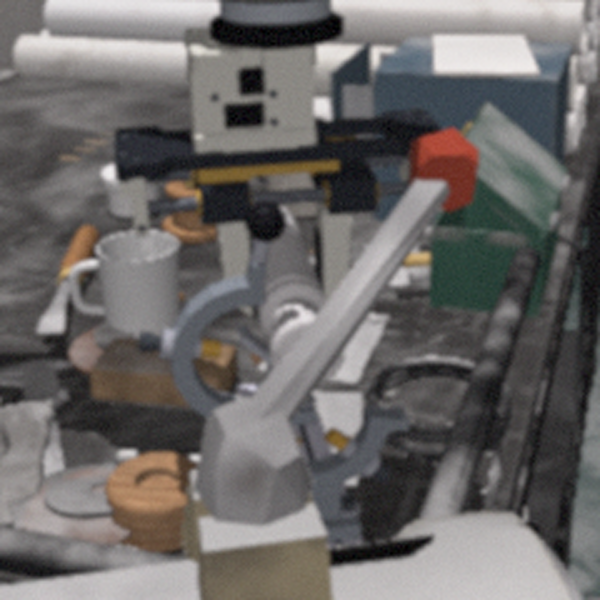

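View pics/t7.png

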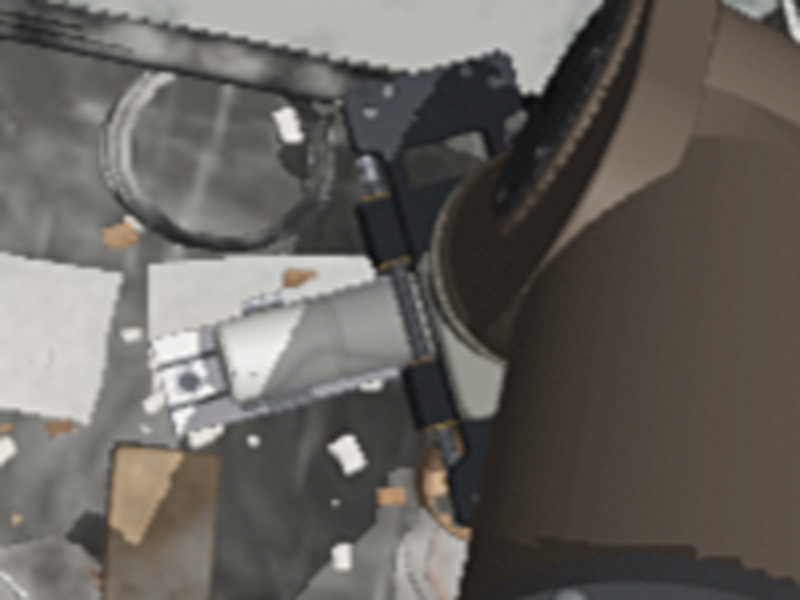

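Request:
drive_tool --steps '[0.0005, 0.0014, 0.016, 0.0003, 0.0002, 0, 0.0005, 0.0014, 0.016, 0.0003, 0.0002, 0, 0.0005, 0.0014, 0.016, 0.0003, 0.0002, 0, 0.0005, 0.0014, 0.016, 0.0003, 0.0002, 0, 0.0005, 0.0014, 0.016, 0.0003, 0.0002, 0, 0.0005, 0.0014, 0.016, 0.0003, 0.0002, 0, 0, 0, 0, 0, 0, 0, 0, 0, 0, 0, 0, 0, 0, 0, 0, 0, 0, 0, 0, 0, 0, 0, 0, 0]'

```text
clock: 10.85
tcp_pos: [0.4437, -0.1611, 0.0838]
tool_rot: [-0.001, 0.621, 0.784, -0.001]
wrist_force: [0.1, -0.8, -5.9]
width: 0.0391
```

```bash
python3 -c "
from h import *
t=cams.capture('top');cv2.imwrite('pics/t8.png',cv2.resize(t['img'][200:280,345:445],None,fx=7,fy=7,interpolation=cv2.INTER_CUBIC))
plan((.4428,-.1616,.077),13.15,6)"
```

```text
now [ 0.4438 -0.1611  0.0839] yaw 13.19 t 10.9 F [-0.1 -0.3 -5.3] w 0.0395
per row mm [-0.2 -0.1 -1.1] deg 0.02
[-0.0001, -0.0004, 0.0029, -0.0001, 0, 0, -0.0001, -0.0004, 0.0029, -0.0001, 0, 0, -0.0001, -0.0004, 0.0029, -0.0001, 0, 0, -0.0001, -0.0004, 0.0029, -0.0001, 0, 0, -0.0001, -0.0005, 0.0029, -0.0001, 0, 0, -0.0001, -0.0005, 0.0029, -0.0001, 0, 0, 0, 0, 0, 0, 0, 0, 0, 0, 0, 0, 0, 0, 0, 0, 0, 0, 0, 0, 0, 0, 0, 0, 0, 0]
```

View pics/t8.png

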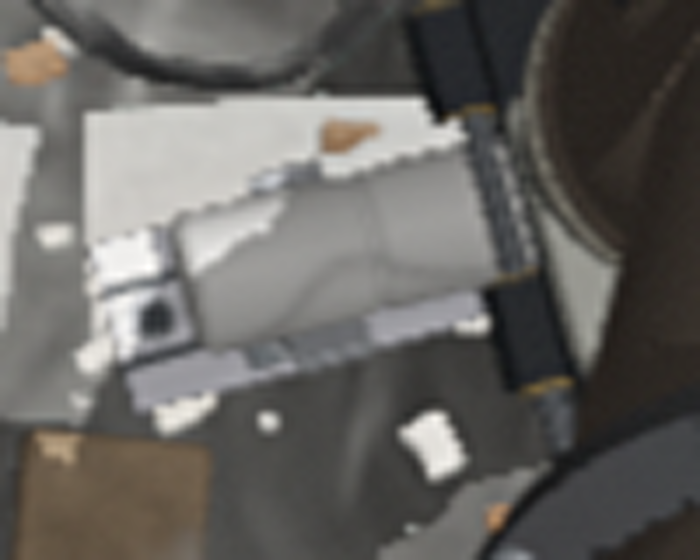

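```bash
python3 - <<'E'
from h import *
c=cams.capture("top")
ey=np.array([np.cos(np.radians(-76.85)),np.sin(np.radians(-76.85)),0]);ex=np.array([ey[1],-ey[0],0]);C=np.array([.4428,-.1616,0])
P=lambda x,y,z:C+x*ex+y*ey+[0,0,z]
f=lambda q:((q-[345,200]+.5)*7-.5).round(0)
print("V edges far/near at y=-62",f(proj(c,P(-.025,-.062,.082))),f(proj(c,P(.025,-.062,.082))))
o=-c["R"].T@c["t"]
for x in(-.003,0,.003):
    A=P(x,-.062,.097);n=np.cross(A-o,ey);n/=np.linalg.norm(n)
    print(x,f(proj(c,A+.02*n)),f(proj(c,A-.02*n)))
E
```

```text
V edges far/near at y=-62 [[287. 174.]] [[335. 348.]]
-0.003 [[335. 316.]] [[298. 175.]]
0 [[338. 327.]] [[300. 185.]]
0.003 [[341. 337.]] [[303. 196.]]
```

Request:
drive_tool --steps '[0, -0.0004, 0.003, 0, 0, 0, 0, -0.0004, 0.003, 0, 0, 0, 0, -0.0004, 0.003, 0, 0, 0, 0, -0.0004, 0.003, 0, 0, 0, 0, 0, 0.003, 0, 0, 0, 0, 0, 0.003, 0, 0, 0, 0, 0, 0, 0, 0, 0, 0, 0, 0, 0, 0, 0, 0, 0, 0, 0, 0, 0, 0, 0, 0, 0, 0, 0]'

```text
clock: 11.78
tcp_pos: [0.4437, -0.1613, 0.0768]
tool_rot: [0.0, 0.621, 0.784, -0.0]
wrist_force: [-0.2, -0.1, -5.3]
width: 0.0395
```

Request:
drive_tool --steps '[0, -0.0005, 0.0025, 0, 0, 0, 0, -0.0005, 0.0025, 0, 0, 0, 0, -0.0005, 0.0025, 0, 0, 0, 0, 0, 0.001, 0, 0, 0, 0, 0, 0, 0, 0, 0, 0, 0, 0, 0, 0, 0, 0, 0, 0, 0, 0, 0, 0, 0, 0, 0, 0, 0, 0, 0, 0, 0, 0, 0, 0, 0, 0, 0, 0, 0]'

```text
clock: 12.62
tcp_pos: [0.4433, -0.1615, 0.0733]
tool_rot: [0.0, 0.621, 0.784, -0.0]
wrist_force: [-0.5, 0.4, -5.6]
width: 0.0397
```

Request:
drive_tool --steps '[0, 0, 0.002, 0, 0, 0, 0, 0, 0.002, 0, 0, 0, 0, 0, 0, 0, 0, 0, 0, 0, 0, 0, 0, 0, 0, 0, 0, 0, 0, 0, 0, 0, 0, 0, 0, 0, 0, 0, 0, 0, 0, 0, 0, 0, 0, 0, 0, 0, 0, 0, 0, 0, 0, 0, 0, 0, 0, 0, 0, 0]'

```text
clock: 13.45
tcp_pos: [0.4439, -0.1616, 0.0727]
tool_rot: [0.001, 0.62, 0.785, 0.0]
wrist_force: [-0.9, 0.9, -1.2]
width: 0.0396
```

Request:
drive_tool --steps '[0, 0, 0, 0, 0, 0, 0, 0, 0, 0, 0, 0, 0, 0, 0, 0, 0, 0, 0, 0, 0, 0, 0, 0, 0, 0, 0, 0, 0, 0, 0, 0, 0, 0, 0, 0, 0, 0, 0, 0, 0, 0, 0, 0, 0, 0, 0, 0, 0, 0, 0, 0, 0, 0, 0, 0, 0, 0, 0, 0]' --jaw 0.75

```text
clock: 14.28
tcp_pos: [0.4461, -0.1625, 0.0736]
tool_rot: [0.003, 0.621, 0.784, 0.001]
wrist_force: [0.1, 0.1, 0.7]
width: 0.0689
```

```bash
python3 -c "
from h import *
w=cams.capture('wrist');cv2.imwrite('pics/w9.png',w['img'])
plan((.4428,-.1616,.29),13.15,8)"
```

```text
now [ 0.446  -0.1625  0.0736] yaw 13.23 t 14.33 F [-0.5 -0.3 -0.9] w 0.0684
per row mm [-0.4  0.1 27. ] deg 0.04
[0.0003, -0.0006, -0.0676, 0.0002, 0.0001, 0.0001, 0.0003, -0.0006, -0.0676, 0.0002, 0.0001, 0.0001, 0.0004, -0.0006, -0.0676, 0.0002, 0.0001, 0.0001, 0.0004, -0.0007, -0.0676, 0.0002, 0.0001, 0.0001, 0.0004, -0.0007, -0.0676, 0.0002, 0.0001, 0.0001, 0.0004, -0.0008, -0.0676, 0.0002, 0.0001, 0.0001, 0.0005, -0.0008, -0.0676, 0.0002, 0.0001, 0.0001, 0.0005, -0.0009, -0.0676, 0.0002, 0.0001, 0.0001, 0, 0, 0, 0, 0, 0, 0, 0, 0, 0, 0, 0]
```

View pics/w9.png

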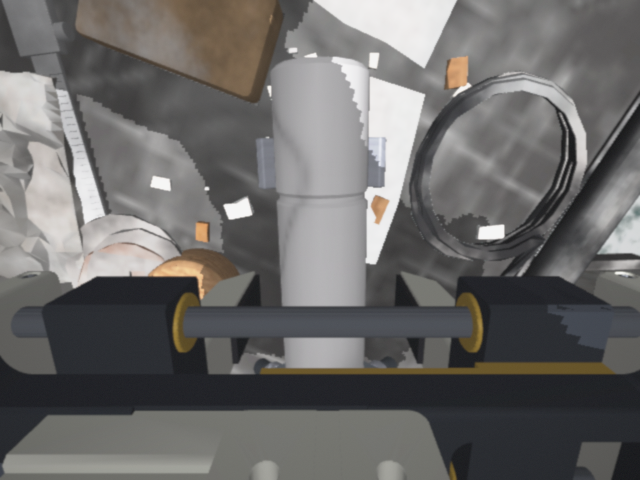

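Request:
drive_tool --steps '[0, -0.001, -0.02, 0, 0, 0, 0, -0.001, -0.05, 0, 0, 0, 0, 0, -0.08, 0, 0, 0, 0, 0, -0.08, 0, 0, 0, 0, 0, -0.08, 0, 0, 0, 0, 0, -0.08, 0, 0, 0, 0, 0, -0.08, 0, 0, 0, 0, 0, -0.06, 0, 0, 0, 0, 0, -0.02, 0, 0, 0, 0, 0, 0, 0, 0, 0]' --jaw 1

```text
clock: 15.17
tcp_pos: [0.4402, -0.1641, 0.3075]
tool_rot: [0.002, 0.623, 0.782, -0.0]
wrist_force: [-0.3, 0.2, -0.7]
width: 0.0918
```

```bash
python3 -c "
from h import *
import pickle
w=cams.capture('wrist');cv2.imwrite('pics/w10.png',w['img'])
s=cams.capture('side');cv2.imwrite('pics/s10.png',cv2.resize(s['img'][150:390,200:440],None,fx=2.5,fy=2.5,interpolation=cv2.INTER_CUBIC))
t=cams.capture('top');cv2.imwrite('pics/t10.png',cv2.resize(t['img'][150:300,320:520],None,fx=4,fy=4,interpolation=cv2.INTER_CUBIC))
pickle.dump((w,s,t),open('c10.pkl','wb'))
plan((.4374,-.2336,.30),-76.85,10)"
```

```text
now [ 0.4389 -0.1635  0.3044] yaw 12.94 t 15.32 F [0.2 0.3 0.2] w 0.0911
per row mm [-0.2 -7.  -0.4] deg 8.98
[-0.017, -0.0043, 0.0011, -0.0001, 0.0001, 0.0499, -0.0175, -0.0016, 0.0011, -0.0001, 0.0001, 0.0499, -0.0175, 0.0012, 0.0011, -0.0001, 0.0001, 0.0499, -0.0171, 0.0039, 0.0011, -0.0001, 0.0001, 0.0499, -0.0163, 0.0065, 0.0011, -0.0001, 0.0001, 0.0499, -0.0151, 0.0089, 0.0011, -0.0001, 0.0001, 0.0499, -0.0135, 0.0112, 0.0011, -0.0001, 0.0001, 0.0499, -0.0116, 0.0132, 0.0011, -0.0001, 0.0001, 0.0499, -0.0094, 0.0148, 0.0011, -0.0001, 0.0001, 0.0499, -0.007, 0.0161, 0.0011, -0.0001, 0.0001, 0.0499]
```

View pics/w10.png

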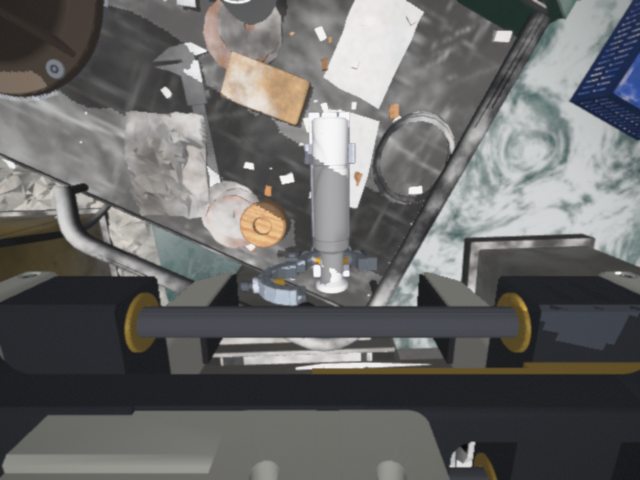

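View pics/s10.png

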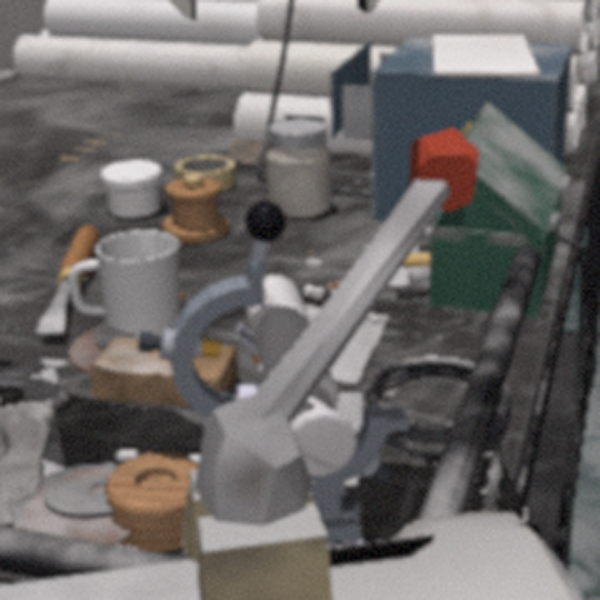

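View pics/t10.png

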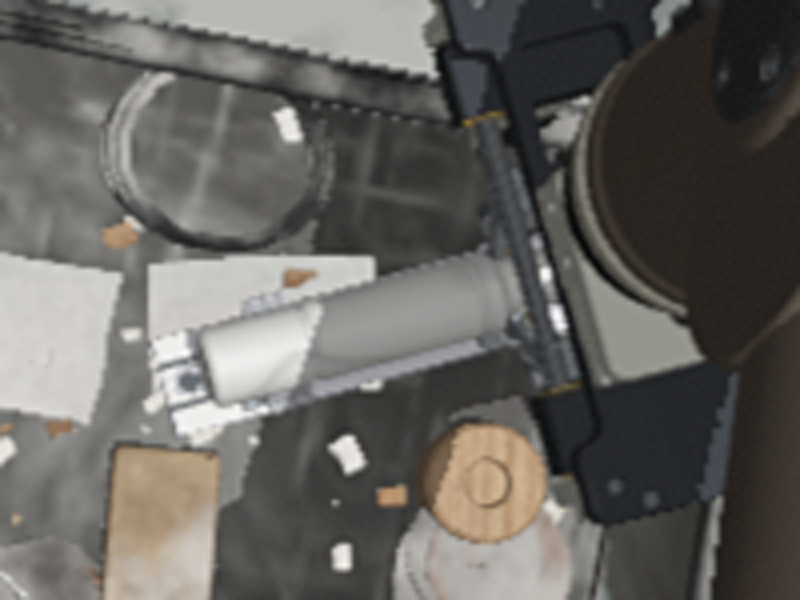

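```bash
python3 - <<'E'
from h import *
w=cv2.imread("pics/w10.png")
cv2.imwrite("pics/w10a.png",cv2.resize(w[105:310,225:385],None,fx=3,fy=3,interpolation=cv2.INTER_CUBIC))
import pickle
W,s,t=pickle.load(open("c10.pkl","rb"))
ey=np.array([np.cos(np.radians(-76.85)),np.sin(np.radians(-76.85)),0]);ex=np.array([ey[1],-ey[0],0]);C=np.array([.4428,-.1616,0])
P=lambda x,y,z:C+x*ex+y*ey+[0,0,z]
for q in[(0,-.098,.105),(0,.046,.105),(0,.098,.105),(0,.060,.128),(-.014,.068,.085),(.014,.068,.085),(-.02,-.062,.085),(.02,-.062,.085)]:print(q,((proj(W,P(*q))[0]-[225,105]+.5)*3-.5).round(0))
E
```

```text
(0, -0.098, 0.105) [315.  41.]
(0, 0.046, 0.105) [316. 446.]
(0, 0.098, 0.105) [316. 573.]
(0, 0.06, 0.128) [316. 503.]
(-0.014, 0.068, 0.085) [350. 483.]
(0.014, 0.068, 0.085) [281. 483.]
(-0.02, -0.062, 0.085) [369. 150.]
(0.02, -0.062, 0.085) [260. 150.]
```

View pics/w10a.png

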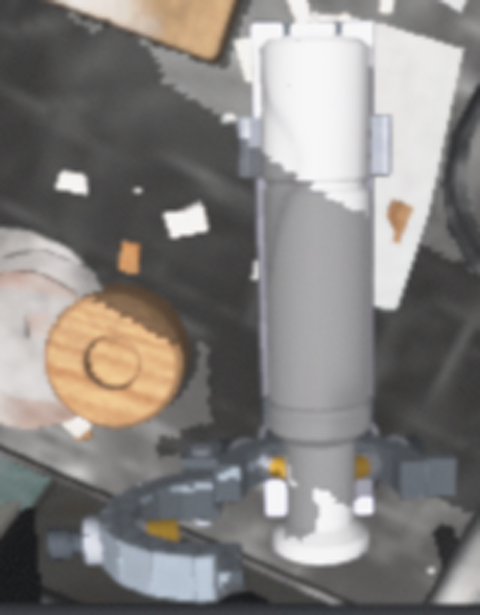

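Request:
drive_tool --steps '[-0.013, -0.003, 0.001, 0, 0, 0.036, -0.013, -0.002, 0.001, 0, 0, 0.037, -0.013, 0, 0.001, 0, 0, 0.037, -0.013, 0.001, 0.001, 0, 0, 0.037, -0.013, 0.003, 0.001, 0, 0, 0.037, -0.012, 0.005, 0.001, 0, 0, 0.037, -0.012, 0.006, 0.001, 0, 0, 0.037, -0.011, 0.008, 0.001, 0, 0, 0.037, -0.01, 0.009, 0.001, 0, 0, 0.037, -0.009, 0.01, 0.001, 0, 0, 0.037]'

```text
clock: 16.15
tcp_pos: [0.4285, -0.2143, 0.2821]
tool_rot: [-0.006, 0.957, 0.289, -0.017]
wrist_force: [-0.7, -0.1, -0.4]
width: 0.092
```

```bash
python3 -c "
from h import *
plan((.4374,-.2336,.29),-76.85,6)"
```

```text
now [ 0.4285 -0.2143  0.2821] yaw -56.39 t 16.15 F [-0.7 -0.1 -0.4] w 0.092
per row mm [ 1.5 -3.2  1.3] deg 3.43
[-0.0015, 0.0087, -0.0034, -0.0008, 0.0017, 0.019, -0.0009, 0.0088, -0.0034, -0.0008, 0.0017, 0.019, -0.0004, 0.0088, -0.0034, -0.0008, 0.0017, 0.019, 0.0002, 0.0088, -0.0034, -0.0008, 0.0017, 0.019, 0.0007, 0.0088, -0.0033, -0.0008, 0.0017, 0.019, 0.0012, 0.0088, -0.0033, -0.0008, 0.0017, 0.019, 0, 0, 0, 0, 0, 0, 0, 0, 0, 0, 0, 0, 0, 0, 0, 0, 0, 0, 0, 0, 0, 0, 0, 0]
```

Request:
drive_tool --steps '[-0.001, 0.009, -0.003, -0.001, 0.0015, 0.019, -0.001, 0.009, -0.003, -0.001, 0.0015, 0.019, 0, 0.009, -0.003, -0.001, 0.0015, 0.019, 0, 0.009, -0.003, -0.001, 0.0015, 0.019, 0.001, 0.009, -0.003, -0.001, 0.0015, 0.019, 0.001, 0.009, -0.003, -0.001, 0.0015, 0.019, 0, 0, 0, 0, 0, 0, 0, 0, 0, 0, 0, 0, 0, 0, 0, 0, 0, 0, 0, 0, 0, 0, 0, 0]'

```text
clock: 16.98
tcp_pos: [0.4286, -0.2322, 0.2729]
tool_rot: [-0.0, 0.995, 0.101, -0.017]
wrist_force: [0.3, -0.5, -0.8]
width: 0.0921
```

```bash
python3 -c "
from h import *
import pickle
w=cams.capture('wrist');cv2.imwrite('pics/w11.png',w['img']);pickle.dump(w,open('w11.pkl','wb'))
print(proj(w,[.4374,-.2336,.2097]))
plan((.4374,-.2336,.26),-76.85,6)"
```

```text
[[333.03779653 239.32470347]]
now [ 0.4286 -0.2321  0.2729] yaw -78.38 t 17.03 F [-1.   0.6 -1. ] w 0.0919
per row mm [ 1.5 -0.3 -2.2] deg 0.41
[0.0036, 0.0014, 0.0053, -0.0002, 0.0018, -0.0014, 0.0036, 0.0014, 0.0053, -0.0002, 0.0018, -0.0014, 0.0036, 0.0014, 0.0053, -0.0002, 0.0018, -0.0014, 0.0035, 0.0014, 0.0053, -0.0002, 0.0018, -0.0014, 0.0035, 0.0014, 0.0053, -0.0002, 0.0018, -0.0014, 0.0035, 0.0014, 0.0054, -0.0002, 0.0018, -0.0014, 0, 0, 0, 0, 0, 0, 0, 0, 0, 0, 0, 0, 0, 0, 0, 0, 0, 0, 0, 0, 0, 0, 0, 0]
```

View pics/w11.png

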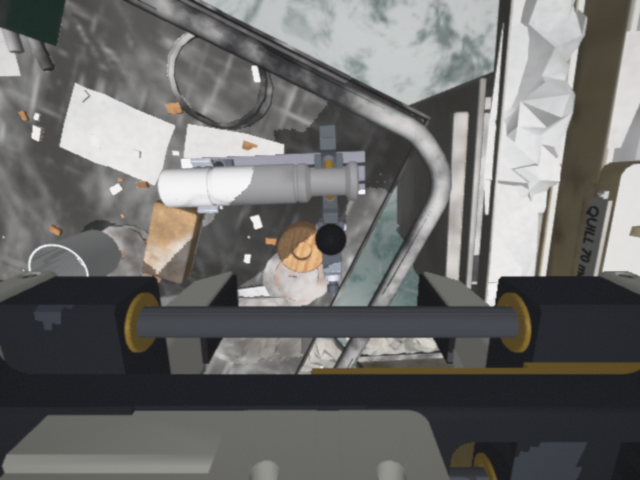

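Request:
drive_tool --steps '[0.003, 0.0005, 0.018, 0, 0.0018, -0.001, 0.003, 0.0005, 0.018, 0, 0.0018, -0.001, 0.003, 0.0005, 0.018, 0, 0.0018, -0.001, 0.003, 0.0005, 0.018, 0, 0.0018, -0.001, 0.003, 0.0005, 0.018, 0, 0.0018, -0.001, 0.003, 0.0005, 0.018, 0, 0.0018, -0.001, 0.003, 0.0005, 0.018, 0, 0, -0.001, 0.002, 0, 0.018, 0, 0, -0.001, 0, 0, 0, 0, 0, 0, 0, 0, 0, 0, 0, 0]'

```text
clock: 17.87
tcp_pos: [0.4372, -0.2307, 0.2076]
tool_rot: [-0.003, 0.993, 0.116, 0.001]
wrist_force: [0.5, -0.2, 0.2]
width: 0.0918
```

```bash
python3 -c "
from h import *
import pickle
w=cams.capture('wrist');cv2.imwrite('pics/w12.png',w['img']);s=cams.capture('side');cv2.imwrite('pics/s12.png',cv2.resize(s['img'][130:390,200:440],None,fx=2.3,fy=2.3,interpolation=cv2.INTER_CUBIC))
print(proj(w,[.4374,-.233,.2097]))
plan((.4374,-.233,.195),-76.85,6)"
```

```text
[[332.95841522 293.57379841]]
now [ 0.4373 -0.2307  0.208 ] yaw -76.63 t 17.97 F [-0.8 -0.4  0.1] w 0.0918
per row mm [ 0.  -0.4 -2.2] deg 0.07
[-0.0002, 0.001, 0.0054, -0.0003, -0.0002, 0.0002, -0.0002, 0.001, 0.0054, -0.0003, -0.0002, 0.0002, -0.0002, 0.001, 0.0054, -0.0003, -0.0002, 0.0002, -0.0002, 0.001, 0.0054, -0.0003, -0.0002, 0.0002, -0.0002, 0.001, 0.0054, -0.0003, -0.0002, 0.0002, -0.0002, 0.001, 0.0054, -0.0003, -0.0002, 0.0002, 0, 0, 0, 0, 0, 0, 0, 0, 0, 0, 0, 0, 0, 0, 0, 0, 0, 0, 0, 0, 0, 0, 0, 0]
```

View pics/w12.png

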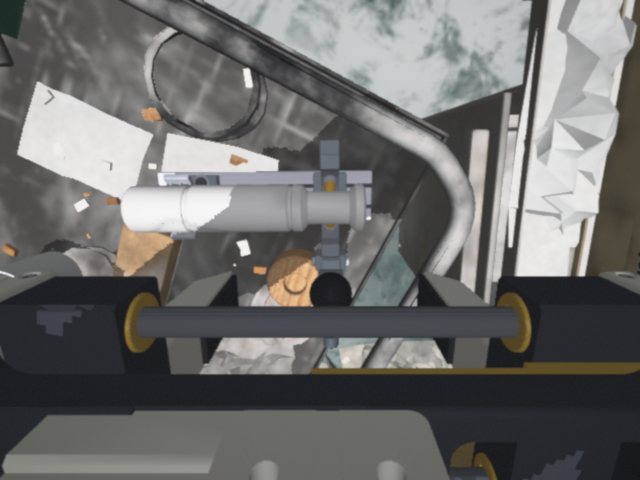

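View pics/s12.png

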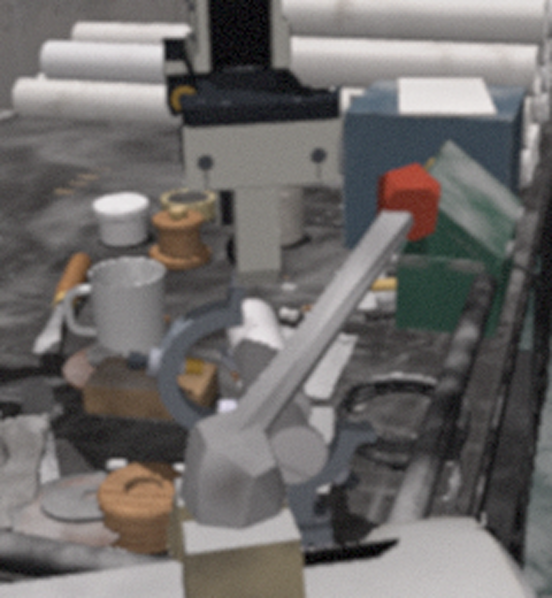

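Request:
drive_tool --steps '[0, 0.001, 0.0055, 0, 0, 0, 0, 0.001, 0.0055, 0, 0, 0, 0, 0.001, 0.0055, 0, 0, 0, 0, 0.001, 0.0055, 0, 0, 0, 0, 0.001, 0.0055, 0, 0, 0, 0, 0, 0.0055, 0, 0, 0, 0, 0, 0, 0, 0, 0, 0, 0, 0, 0, 0, 0, 0, 0, 0, 0, 0, 0, 0, 0, 0, 0, 0, 0]'

```text
clock: 18.8
tcp_pos: [0.4388, -0.2331, 0.1945]
tool_rot: [-0.002, 0.993, 0.116, 0.002]
wrist_force: [1.3, 0.1, -0.2]
width: 0.0918
```

Request:
drive_tool --steps '[0, 0, 0, 0, 0, 0, 0, 0, 0, 0, 0, 0, 0, 0, 0, 0, 0, 0, 0, 0, 0, 0, 0, 0, 0, 0, 0, 0, 0, 0, 0, 0, 0, 0, 0, 0, 0, 0, 0, 0, 0, 0, 0, 0, 0, 0, 0, 0, 0, 0, 0, 0, 0, 0, 0, 0, 0, 0, 0, 0]' --jaw 0 --newtons 12

```text
clock: 19.63
tcp_pos: [0.439, -0.2331, 0.1949]
tool_rot: [-0.002, 0.993, 0.117, 0.003]
wrist_force: [-0.4, 1.0, -0.1]
width: 0.0296
```

Request:
drive_tool --steps '[0, 0, 0, 0, 0, 0, 0, 0, 0, 0, 0, 0, 0, 0, 0, 0, 0, 0, 0, 0, 0, 0, 0, 0, 0, 0, 0, 0, 0, 0, 0, 0, 0, 0, 0, 0, 0, 0, 0, 0, 0, 0, 0, 0, 0, 0, 0, 0, 0, 0, 0, 0, 0, 0, 0, 0, 0, 0, 0, 0]'

```text
clock: 20.47
tcp_pos: [0.4388, -0.2318, 0.1948]
tool_rot: [-0.003, 0.993, 0.117, 0.003]
wrist_force: [0.0, 1.9, 0.8]
width: 0.0211
```

```bash
python3 -c "
from h import *
w=cams.capture('wrist');cv2.imwrite('pics/w13.png',w['img'])
plan((.4374,-.233,.195),-76.85,6)"
```

```text
now [ 0.4388 -0.2318  0.1948] yaw -76.57 t 20.52 F [-0.9  1.2  1.1] w 0.0207
per row mm [-0.2 -0.2  0. ] deg 0.09
[-0.0007, 0.0003, -0.0001, -0.0003, -0.0003, 0.0003, -0.0007, 0.0003, -0.0001, -0.0003, -0.0003, 0.0003, -0.0007, 0.0003, -0.0001, -0.0003, -0.0003, 0.0003, -0.0007, 0.0003, -0.0001, -0.0003, -0.0003, 0.0003, -0.0007, 0.0003, -0.0001, -0.0003, -0.0003, 0.0003, -0.0007, 0.0003, -0.0001, -0.0003, -0.0003, 0.0003, 0, 0, 0, 0, 0, 0, 0, 0, 0, 0, 0, 0, 0, 0, 0, 0, 0, 0, 0, 0, 0, 0, 0, 0]
```

View pics/w13.png

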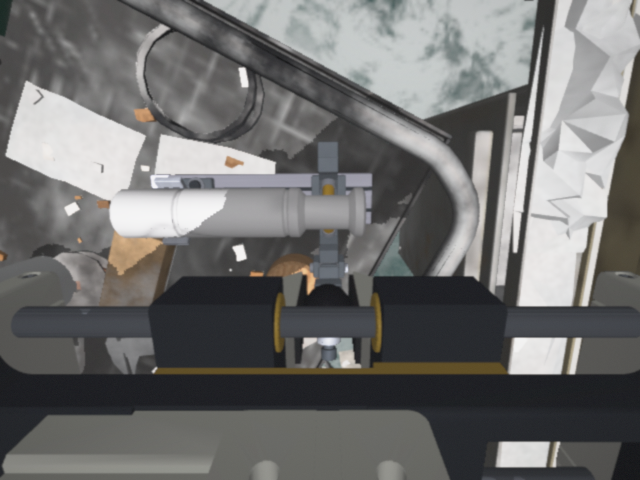

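```bash
cat > arc.py <<'E'
from h import *
import sys
tx=np.array([np.cos(np.radians(13.15)),np.sin(np.radians(13.15)),0]);Z=np.array([0,0,1.])
r=.124;th0=np.radians(78.35);TCP0=np.array([.4388,-.2320,.1948]);Cc=TCP0-r*(np.cos(th0)*tx+np.sin(th0)*Z)
s=monitor.observe();p=s["tcp_pos"];v=p-Cc;th=np.arctan2(v[2],v@tx);print("th",np.degrees(th).round(2),"r",np.hypot(v[2],v@tx).round(4),"off y",(v@np.cross(Z,tx)).round(4),"w",s["width"].round(4),"F",s["wrist_force"].round(1),"t",s["clock"])
print("closed TCP",Cc+r*(np.cos(np.radians(1.4))*tx+np.sin(np.radians(1.4))*Z))
to=float(sys.argv[1]);n=int(sys.argv[2])
R=Ro.from_quat(s["tool_rot"],scalar_first=True);rv=(R.inv()*Rdown(-76.85)).as_rotvec()/n;cur=p;rows=[]
for i in range(n):
    a=th+(np.radians(to)-th)*(i+1)/n;q=Cc+r*(np.cos(a)*tx+np.sin(a)*Z);rows.append(np.r_[R.inv().apply(q-cur)/.4,rv/np.pi]);cur=q;R=R*Ro.from_rotvec(rv)
rows+=[np.zeros(6)]*(10-n)
print("["+", ".join(f"{x:g}" for x in np.round(np.ravel(rows),4)+0)+"]")
E
python3 arc.py 55 9
```

```text
Traceback (most recent call last):
  File "arc.py", line 5, in <module>
    s=monitor.observe();p=s["tcp_pos"];v=p-Cc;th=np.arctan2(v[2],v@tx);print("th",np.degrees(th).round(2),"r",np.hypot(v[2],v@tx).round(4),"off y",(v@np.cross(Z,tx)).round(4),"w",s["width"].round(4),"F",s["wrist_force"].round(1),"t",s["clock"])
                                                                                                                                                                                   ^^^^^^^^^^^^^^^^
AttributeError: 'float' object has no attribute 'round'
```

```bash
sed -i 's/s\["width"\].round(4)/round(s["width"],4)/' arc.py; python3 arc.py 55 9
```

```text
th 78.33 r 0.124 off y 0.0001 w 0.0207 F [-0.9  1.2  1.1] t 20.5167
closed TCP [ 0.53512934 -0.20949483  0.07638406]
[0.0137, 0.0005, 0.0032, -0.0002, -0.0002, 0.0002, 0.0135, 0.0001, 0.0038, -0.0002, -0.0002, 0.0002, 0.0133, 0.0001, 0.0044, -0.0002, -0.0002, 0.0002, 0.0131, 0.0001, 0.005, -0.0002, -0.0002, 0.0002, 0.0129, 0.0001, 0.0056, -0.0002, -0.0002, 0.0002, 0.0126, 0, 0.0062, -0.0002, -0.0002, 0.0002, 0.0123, 0, 0.0067, -0.0002, -0.0002, 0.0002, 0.012, 0, 0.0073, -0.0002, -0.0002, 0.0002, 0.0117, 0, 0.0078, -0.0002, -0.0002, 0.0002, 0, 0, 0, 0, 0, 0]
```

Request:
drive_tool --steps '[0.014, 0, 0.003, 0, 0, 0, 0.0135, 0, 0.004, 0, 0, 0, 0.0133, 0, 0.0044, 0, 0, 0, 0.013, 0, 0.005, 0, 0, 0, 0.013, 0, 0.0056, 0, 0, 0, 0.0126, 0, 0.006, 0, 0, 0, 0.012, 0, 0.0067, 0, 0, 0, 0.012, 0, 0.0073, 0, 0, 0, 0.0117, 0, 0.0078, 0, 0, 0, 0, 0, 0, 0, 0, 0]'

```text
clock: 21.35
tcp_pos: [0.4886, -0.2196, 0.1719]
tool_rot: [-0.003, 0.993, 0.117, 0.002]
wrist_force: [0.7, 0.8, 0.2]
width: 0.0209
```

```bash
python3 arc.py 30 9
```

```text
th 52.24 r 0.1247 off y 0.0008 w 0.0209 F [0.7 0.8 0.2] t 21.35
closed TCP [ 0.53512934 -0.20949483  0.07638406]
[0.0093, 0.0021, 0.0097, -0.0002, -0.0001, 0.0002, 0.01, 0.0001, 0.0089, -0.0002, -0.0001, 0.0002, 0.0096, 0.0001, 0.0093, -0.0002, -0.0001, 0.0002, 0.0092, 0.0001, 0.0097, -0.0002, -0.0001, 0.0002, 0.0088, 0.0001, 0.0101, -0.0002, -0.0001, 0.0002, 0.0083, 0, 0.0105, -0.0002, -0.0001, 0.0002, 0.0079, 0, 0.0108, -0.0002, -0.0001, 0.0002, 0.0074, 0, 0.0111, -0.0002, -0.0001, 0.0002, 0.0069, 0, 0.0114, -0.0002, -0.0001, 0.0002, 0, 0, 0, 0, 0, 0]
```

Works well; continuing along the arc.

Request:
drive_tool --steps '[0.0095, 0, 0.0095, 0, 0, 0, 0.01, 0, 0.009, 0, 0, 0, 0.0096, 0, 0.0093, 0, 0, 0, 0.0092, 0, 0.0097, 0, 0, 0, 0.0088, 0, 0.01, 0, 0, 0, 0.0083, 0, 0.0105, 0, 0, 0, 0.0078, 0, 0.0108, 0, 0, 0, 0.0073, 0, 0.011, 0, 0, 0, 0.0068, 0, 0.0114, 0, 0, 0, 0, 0, 0, 0, 0, 0]'

```text
clock: 22.18
tcp_pos: [0.5224, -0.2112, 0.1314]
tool_rot: [-0.003, 0.993, 0.117, 0.002]
wrist_force: [1.4, 0.8, -0.8]
width: 0.021
```

```bash
python3 arc.py 10 9;python3 -c "
from h import *
s=cams.capture('side');cv2.imwrite('pics/s14.png',cv2.resize(s['img'][130:390,200:440],None,fx=2.3,fy=2.3,interpolation=cv2.INTER_CUBIC))"
```

```text
th 27.57 r 0.1254 off y 0.0012 w 0.021 F [ 1.4  0.8 -0.8] t 22.1833
closed TCP [ 0.53512934 -0.20949483  0.07638406]
[0.0016, 0.0032, 0.011, -0.0002, -0.0002, 0.0002, 0.0044, 0.0001, 0.0096, -0.0002, -0.0002, 0.0002, 0.004, 0.0001, 0.0098, -0.0002, -0.0002, 0.0002, 0.0037, 0.0001, 0.0099, -0.0002, -0.0002, 0.0002, 0.0034, 0, 0.01, -0.0002, -0.0002, 0.0002, 0.003, 0, 0.0101, -0.0002, -0.0002, 0.0002, 0.0027, 0, 0.0102, -0.0002, -0.0002, 0.0002, 0.0024, 0, 0.0103, -0.0002, -0.0002, 0.0002, 0.002, 0, 0.0104, -0.0002, -0.0002, 0.0002, 0, 0, 0, 0, 0, 0]
```

View pics/s14.png

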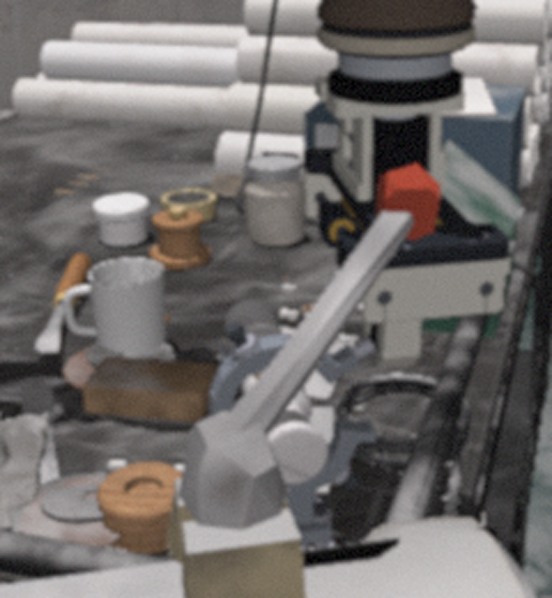

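Request:
drive_tool --steps '[0.003, 0.001, 0.0105, 0, 0, 0, 0.0044, 0.001, 0.0096, 0, 0, 0, 0.004, 0, 0.0098, 0, 0, 0, 0.0037, 0, 0.01, 0, 0, 0, 0.0034, 0, 0.01, 0, 0, 0, 0.003, 0, 0.01, 0, 0, 0, 0.0027, 0, 0.01, 0, 0, 0, 0.0023, 0, 0.01, 0, 0, 0, 0, 0, 0, 0, 0, 0, 0, 0, 0, 0, 0, 0]'

```text
clock: 23.07
tcp_pos: [0.5345, -0.2083, 0.0966]
tool_rot: [-0.004, 0.993, 0.118, 0.002]
wrist_force: [0.4, 2.4, 0.8]
width: 0.0211
```

```bash
python3 arc.py 2 8;python3 -c "
from h import *
s=cams.capture('wrist');cv2.imwrite('pics/w15.png',s['img'])"
```

```text
th 10.64 r 0.1258 off y 0.0013 w 0.0211 F [0.4 2.4 0.8] t 23.0667
closed TCP [ 0.53512934 -0.20949483  0.07638406]
[-0.0033, 0.0033, 0.0065, -0.0003, -0.0002, 0.0003, 0.0009, 0, 0.0058, -0.0003, -0.0002, 0.0003, 0.0008, 0, 0.0058, -0.0003, -0.0002, 0.0003, 0.0007, 0, 0.0058, -0.0003, -0.0002, 0.0003, 0.0006, 0, 0.0058, -0.0003, -0.0002, 0.0003, 0.0005, 0, 0.0058, -0.0003, -0.0002, 0.0003, 0.0004, 0, 0.0058, -0.0003, -0.0002, 0.0003, 0.0003, 0, 0.0058, -0.0003, -0.0002, 0.0003, 0, 0, 0, 0, 0, 0, 0, 0, 0, 0, 0, 0]
```

View pics/w15.png

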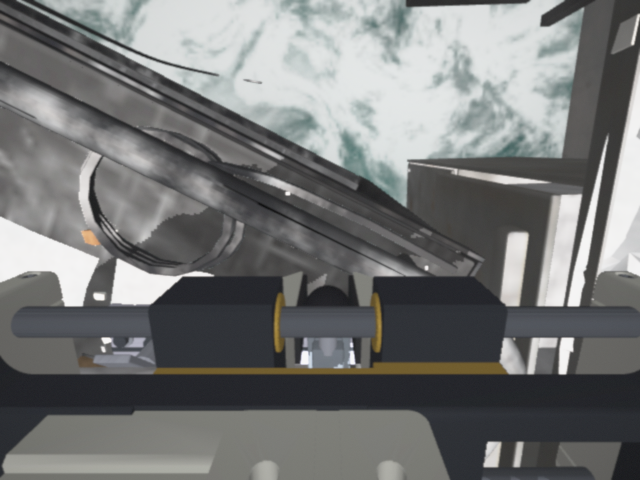

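Request:
drive_tool --steps '[0, 0.001, 0.0062, 0, 0, 0, 0, 0.001, 0.006, 0, 0, 0, 0, 0, 0.006, 0, 0, 0, 0.0005, 0, 0.006, 0, 0, 0, 0, 0, 0.006, 0, 0, 0, 0, 0, 0.005, 0, 0, 0, 0, 0, 0.004, 0, 0, 0, 0, 0, 0, 0, 0, 0, 0, 0, 0, 0, 0, 0, 0, 0, 0, 0, 0, 0]'

```text
clock: 23.95
tcp_pos: [0.5364, -0.2078, 0.0799]
tool_rot: [-0.004, 0.993, 0.118, 0.004]
wrist_force: [2.3, 2.5, 0.6]
width: 0.0205
```

```bash
python3 arc.py 1 5;python3 -c "
from h import *
s=cams.capture('side');cv2.imwrite('pics/s16.png',cv2.resize(s['img'][200:390,230:390],None,fx=3.1,fy=3.1,interpolation=cv2.INTER_CUBIC))"
```

```text
th 2.99 r 0.1257 off y 0.0014 w 0.0205 F [2.3 2.5 0.6] t 23.95
closed TCP [ 0.53512934 -0.20949483  0.07638406]
[-0.0043, 0.0034, 0.0023, -0.0005, -0.0005, 0.0005, 0.0001, 0, 0.0022, -0.0005, -0.0005, 0.0005, 0.0001, 0, 0.0022, -0.0005, -0.0005, 0.0005, 0.0001, 0, 0.0022, -0.0005, -0.0005, 0.0005, 0, 0, 0.0022, -0.0005, -0.0005, 0.0005, 0, 0, 0, 0, 0, 0, 0, 0, 0, 0, 0, 0, 0, 0, 0, 0, 0, 0, 0, 0, 0, 0, 0, 0, 0, 0, 0, 0, 0, 0]
```

View pics/s16.png

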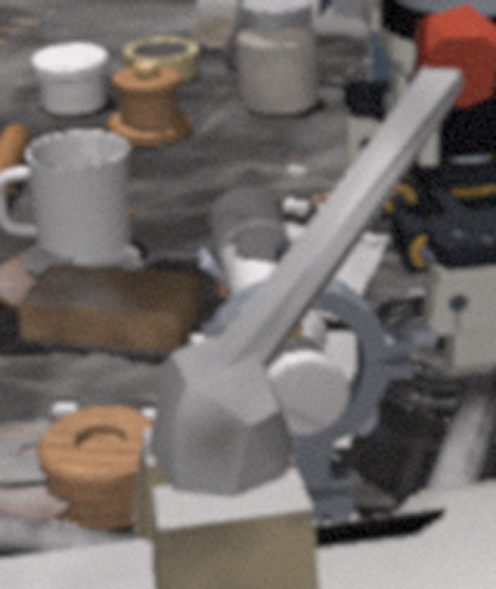

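Request:
drive_tool --steps '[0, 0, 0.004, 0, 0, 0, 0, 0, 0.004, 0, 0, 0, 0, 0, 0.004, 0, 0, 0, 0, 0, 0.002, 0, 0, 0, 0, 0, 0, 0, 0, 0, 0, 0, 0, 0, 0, 0, 0, 0, 0, 0, 0, 0, 0, 0, 0, 0, 0, 0, 0, 0, 0, 0, 0, 0, 0, 0, 0, 0, 0, 0]'

```text
clock: 24.83
tcp_pos: [0.5365, -0.2078, 0.0749]
tool_rot: [-0.005, 0.993, 0.118, 0.004]
wrist_force: [0.6, 2.8, 3.0]
width: 0.0205
```

Request:
drive_tool --steps '[0, 0, 0.004, 0, 0, 0, 0, 0, 0.004, 0, 0, 0, 0, 0, 0.002, 0, 0, 0, 0, 0, 0, 0, 0, 0, 0, 0, 0, 0, 0, 0, 0, 0, 0, 0, 0, 0, 0, 0, 0, 0, 0, 0, 0, 0, 0, 0, 0, 0, 0, 0, 0, 0, 0, 0, 0, 0, 0, 0, 0, 0]'

```text
clock: 25.67
tcp_pos: [0.5366, -0.2077, 0.0734]
tool_rot: [-0.005, 0.993, 0.118, 0.005]
wrist_force: [-0.2, 2.8, 3.7]
width: 0.021
```

Request:
drive_tool --steps '[0, 0, 0.006, 0, 0, 0, 0, 0, 0.007, 0, 0, 0, 0, 0, 0.008, 0, 0, 0, 0, 0, 0.008, 0, 0, 0, 0, 0, 0.008, 0, 0, 0, 0, 0, 0.008, 0, 0, 0, 0, 0, 0.008, 0, 0, 0, 0, 0, 0.008, 0, 0, 0, 0, 0, 0.008, 0, 0, 0, 0, 0, 0.008, 0, 0, 0]'

```text
clock: 26.5
tcp_pos: [0.5385, -0.207, 0.0517]
tool_rot: [-0.009, 0.993, 0.118, 0.009]
wrist_force: [-3.6, 5.6, 17.5]
width: 0.0206
```

Request:
drive_tool --steps '[0, 0, -0.002, 0, 0, 0, 0, 0, 0, 0, 0, 0, 0, 0, 0, 0, 0, 0, 0, 0, 0, 0, 0, 0, 0, 0, 0, 0, 0, 0, 0, 0, 0, 0, 0, 0, 0, 0, 0, 0, 0, 0, 0, 0, 0, 0, 0, 0, 0, 0, 0, 0, 0, 0, 0, 0, 0, 0, 0, 0]' --jaw 0.6

```text
clock: 27.33
tcp_pos: [0.5365, -0.2103, 0.0514]
tool_rot: [-0.007, 0.993, 0.116, 0.008]
wrist_force: [-0.3, -0.2, -1.1]
width: 0.0552
```

```bash
python3 arc.py 1 5;python3 -c "
from h import *
s=cams.capture('wrist');cv2.imwrite('pics/w17.png',s['img'])
s=cams.capture('side');cv2.imwrite('pics/s17.png',cv2.resize(s['img'][200:390,230:390],None,fx=3.1,fy=3.1,interpolation=cv2.INTER_CUBIC))"
```

```text
th -9.95 r 0.127 off y -0.0011 w 0.0552 F [-0.3 -0.2 -1.1] t 27.3333
closed TCP [ 0.53512934 -0.20949483  0.07638406]
[-0.0054, -0.0029, -0.0131, -0.0007, -0.0011, 0.0002, 0.0015, -0.0001, -0.0117, -0.0007, -0.0011, 0.0002, 0.001, -0.0001, -0.0118, -0.0007, -0.0011, 0.0002, 0.0006, -0.0001, -0.0118, -0.0007, -0.0011, 0.0002, 0.0001, 0, -0.0118, -0.0007, -0.0011, 0.0002, 0, 0, 0, 0, 0, 0, 0, 0, 0, 0, 0, 0, 0, 0, 0, 0, 0, 0, 0, 0, 0, 0, 0, 0, 0, 0, 0, 0, 0, 0]
```

View pics/s17.png

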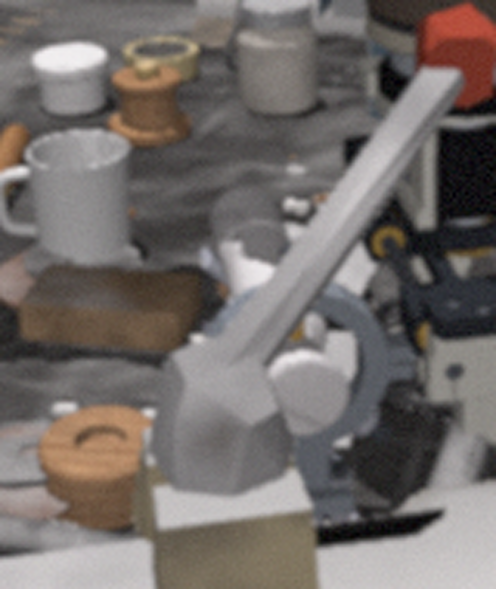

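View pics/w17.png

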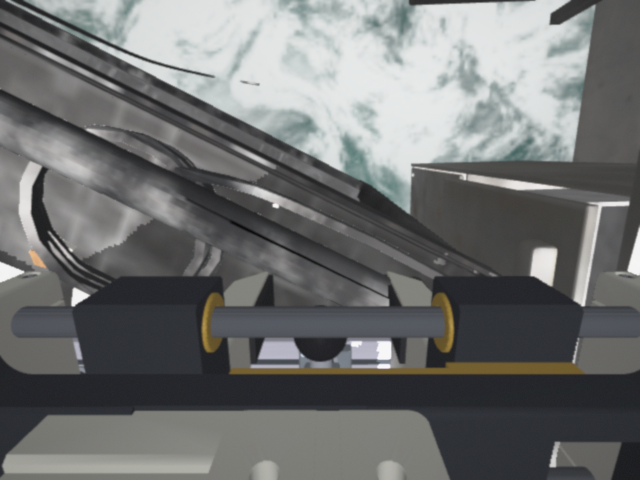

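Request:
drive_tool --steps '[0, 0, -0.02, 0, 0, 0, 0, 0, -0.04, 0, 0, 0, 0, 0, -0.08, 0, 0, 0, 0, 0, -0.09, 0, 0, 0, 0, 0, -0.09, 0, 0, 0, 0, 0, -0.09, 0, 0, 0, 0, 0, -0.09, 0, 0, 0, 0, -0.03, -0.02, 0, 0, 0, 0, -0.06, 0, 0, 0, 0, 0, -0.09, 0, 0, 0, 0]'

```text
clock: 28.27
tcp_pos: [0.5146, -0.1511, 0.2756]
tool_rot: [-0.004, 0.994, 0.109, 0.008]
wrist_force: [-0.5, 1.2, -0.1]
width: 0.0551
```

Request:
drive_tool --steps '[0, -0.1, 0, 0, 0, 0, 0, -0.1, 0, 0, 0, 0, 0, -0.1, 0, 0, 0, 0, 0, -0.1, 0, 0, 0, 0, 0, -0.1, 0, 0, 0, 0, 0, -0.1, 0, 0, 0, 0, 0, -0.07, 0, 0, 0, 0, 0, -0.04, 0, 0, 0, 0, 0, 0, 0, 0, 0, 0, 0, 0, 0, 0, 0, 0]'

```text
clock: 29.1
tcp_pos: [0.4462, 0.1417, 0.2842]
tool_rot: [-0.007, 0.994, 0.111, 0.012]
wrist_force: [0.7, -0.3, -0.6]
width: 0.0554
```

```bash
python3 -c "
from h import *
import pickle
w=cams.capture('wrist');cv2.imwrite('pics/w18.png',w['img'])
s=cams.capture('side');cv2.imwrite('pics/s18.png',cv2.resize(s['img'][200:390,230:390],None,fx=3.1,fy=3.1,interpolation=cv2.INTER_CUBIC))
t=cams.capture('top');cv2.imwrite('pics/t18.png',cv2.resize(t['img'][185:275,345:495],None,fx=5,fy=5,interpolation=cv2.INTER_CUBIC))
pickle.dump((w,s,t),open('c18.pkl','wb'));print(monitor.observe()['tcp_pos'])
C=np.array([.4428,-.1616,0]);ey=np.array([np.cos(np.radians(-76.85)),np.sin(np.radians(-76.85)),0]);ex=np.array([ey[1],-ey[0],0])
for a in (0,.06,.12):
  th=a+np.arctan2(.003,.124); K=C+.068*ey+(.047-.124*np.cos(th))*ex+[0,0,.087+.124*np.sin(th)]
  print(a,((proj(t,K)-[345,185]+.5)*5-.5).round(0),((proj(s,K)-[230,200]+.5)*3.1-.5).round(0))
"
```

```text
[0.44681209 0.14005509 0.2839953 ]
0 [[493. -15.]] [[452. 342.]]
0.06 [[498. -18.]] [[452. 328.]]
0.12 [[504. -20.]] [[450. 315.]]
```

View pics/s18.png

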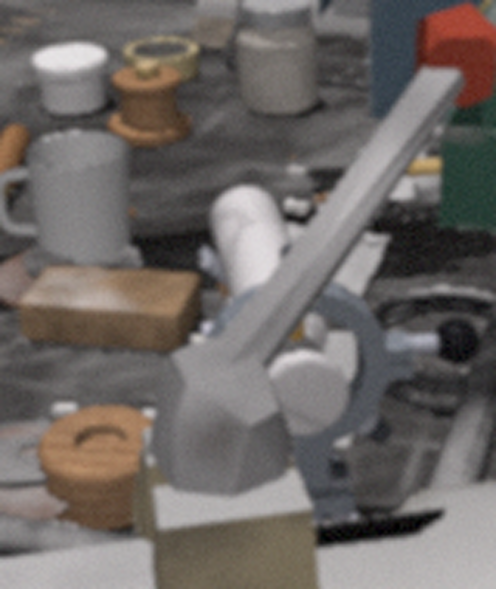

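View pics/t18.png

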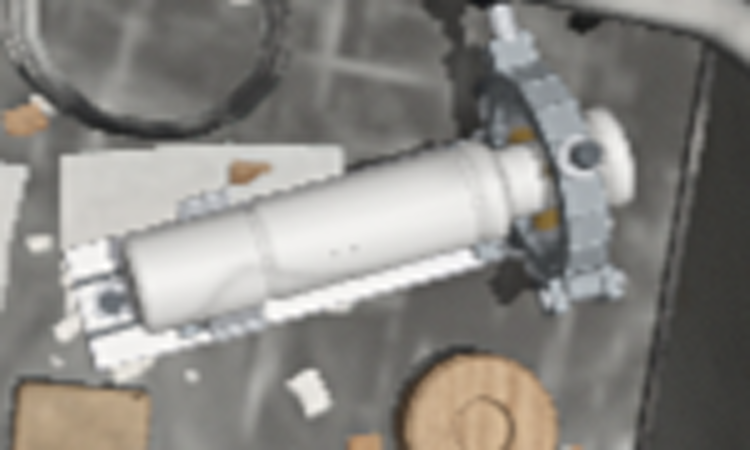

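```bash
python3 -c "
from h import *
import pickle
w,s,t=pickle.load(open('c18.pkl','rb'))
C=np.array([.4428,-.1616,0]);ey=np.array([np.cos(np.radians(-76.85)),np.sin(np.radians(-76.85)),0]);ex=np.array([ey[1],-ey[0],0])
for d in(-.005,0,.005):
  for y in(-.098,.098,.046): print(d,y,[((proj(t,C+ex*x+ey*(y+d)+[0,0,.085])-[345,185]+.5)*5-.5).round(0)[0].tolist() for x in(-.02,.02)])
print(monitor.observe()['wrist_force'])
"
```

```text
-0.005 -0.098 [[108.0, 238.0], [135.0, 337.0]]
-0.005 0.098 [[591.0, 110.0], [620.0, 209.0]]
-0.005 0.046 [[464.0, 144.0], [492.0, 243.0]]
0 -0.098 [[120.0, 235.0], [147.0, 334.0]]
0 0.098 [[604.0, 107.0], [632.0, 206.0]]
0 0.046 [[476.0, 141.0], [504.0, 240.0]]
0.005 -0.098 [[133.0, 231.0], [160.0, 331.0]]
0.005 0.098 [[616.0, 104.0], [645.0, 202.0]]
0.005 0.046 [[488.0, 138.0], [517.0, 236.0]]
[-0.86512658 -0.55148796 -0.65849818]
```

```bash
python3 -c "
from h import *
print(robot.hand_in())"
```

```text
the job is handed in; nothing more can be done
None
```

The stem is lying in the bench rest, let go of, with the steady's top closed over its neck. I handed the job in at about 29 s of the 54 s; no verdict was reported.

- **Placing:** I gripped the stem by the barrel and brought it in from the side of the ring away from the hinge, to pass the open knob. It went down gently until the wrist force fell from about 5.5 N to 1.2 N. I then opened the jaws and lifted clear, with the top still open.
- **Closing:** I gripped the knob and led it round its arc to the stop. On the last push the fingers slid about 20 mm down past the ball, with 17.5 N at the wrist, so the top was already at its stop. I opened the jaws and moved well away.

**Last checks:**
- **Stem:** in the top view the stem's ends lay within about 1 mm of the wanted place along the axis, and its edges agreed sideways. The wrist view before closing had shown it about 2 mm towards the V; both are well inside the 11 mm allowed.
- **Top:** in the side view the knob's height matched the fully closed position to about 0.01 rad. It stood about 8 px (3x picture) to one side of where I predicted. I took this as calibration or fit error, since it is at the stop.
- **Other things:** the low wooden chuck next to the rest had not moved. I did not measure the jar and the other chuck again, but nothing came near them.

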